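# Change the filter cartridges of a bench fume extractor

### The arm

A 6-joint arm with a two-finger parallel gripper is mounted at the origin on the work surface. World frame = base frame: x ahead of the robot, y to its left, z up, the work surface at z = 0. Lengths are in m, angles in rad, forces in N, time in s.
With the tool pointing down it reaches from about 0.25 to 0.775 m from the base axis. Payload 4 kg.
Tool frame: the origin (TCP) lies on the centre line of the jaws, within the pads' length; the fingertips stand 25 mm ahead of it and the grasp point (between the pads) lies 6 mm ahead of it; z points along the fingers, y is the line along which they close (so a half turn about z gives the same grasp; the last joint's range is limited). The gripper opens to 94 mm and grips with 3 to 60 N. Pads are 16 mm wide; open, the fingers measure 119 mm over their backs; the gripper's body (75 mm by 177 mm) begins 78 mm behind the grasp point.
Start: joints at [-0.103, 0.087, 1.371, -0, 1.684, -0.103], TCP at [0.55, -0, 0.231] pointing down, gripper open.
Joint ranges: [-3.1, 3.1], [-0.76, 2.03], [0.27, 2.55], [-1.08, 4.22], [0.17, 2.65], [-2.57, 2.57]. Speed limits (rad/s): [2.79, 2.79, 3.14, 3.14, 3.14, 3.14].

### API

Orientations are given as [roll, pitch, yaw] about the fixed x, y, z axes, in that order (R = Rz(yaw) Ry(pitch) Rx(roll)).
In Python, from bench import robot, imaging gives the robot as it stands. The module is installed in compiled form; this text tells all that it offers.
- The arm moves only by the tool drive_tool, never from a script. Its argument "series" is a list of rows, each a list of 3 entries, a list of its own where there are three numbers: the finger opening in m, from 0 to 0.094, then the shift along the tool's x, y, z in m, then the turn, a rotation vector about the tool's x, y, z in rad. A call has 1 to 5 rows; each row is the pose to reach, as a shift and turn from the pose commanded when the call began, along the tool's axes at that moment; what a row does not reach only later rows make up. A row lasts 1/8 s, in which the tool goes at most 62.5 mm and 10.7 degrees, less where a joint would pass 70% of its speed; a pose out of reach is approached as far as the arm can. A call with a gripper value outside its range is refused whole. The fingers move at their own pace and stop on an object; the grip force is fixed at half the most. Time passes only in rows, so rows that repeat a pose let the fingers close. It gives the time, the measured TCP pose, the force, the opening and the grip force at its end, in the units of the state.
- robot.get_obs(): the state, without advancing time (a new reading comes with each control period).
- imaging.snapshot(name): name is "scene" or "side" or "wrist"; returns the picture (384x512x3 uint8, red, green, blue); there is no depth.
- imaging.get_calibration(name): a dict with "intrinsics" (3x3 intrinsics, pixels), "position" and "rotation" of the camera in the world. Camera axes: x right, y up, looking along -z (the intrinsics and any distortion apply to the point x, -y, -z); pixel columns grow to the right and rows downward; lengths in m; the calibration is good to about 2 mm. The wrist camera is an equidistant fisheye: a pixel r from the principal point sees the ray r / f radians off the axis. A picture is of the moment at which its call begins: read the wrist's pose just before it. get_calibration takes no time and is no camera call; for the wrist camera it gives the pose at the moment of the call.
- robot.close_job(): hands the job in; it is judged then, once.
The state is a dict: "time": time; "joint_positions": joint angles; "qvel": joint speeds; "joint_torque": joint torques, N m; "tool_pos": TCP position; "ee_rot": TCP orientation; "wrist_force": force on the tool from outside, world axes, zero at the start; "wrist_torque": the same for the moment, N m; "width": finger opening in m; "finger_force": force on a finger pad.
Only numpy, scipy, OpenCV 4.12 (cv2) and the standard library are available. Lean on these libraries where they do the work, as an engineer would, in place of code of your own. Each camera call takes 0.05 s, during which the arm holds its last target. There are 200 camera calls.

### The job

First take both spent filter cartridges, the ones fitted in the fume extractor at the start, out of their bayonet sockets and set them down side by side on the sloping return rest, flat on their feet and midway between its lower and upper edge. Then fit every new cartridge standing on the mat into a socket of its own: lugs through the notches, pushed fully home and twisted clockwise to the stop. When all are locked, flip the extractor's toggle switch fully over, away from the robot, and leave the other things on the bench alone.

Things in the scene. Friction and masses are not known exactly. Their poses are not given: they have to be found in the camera images.
- spent_1: Locked in a socket at the start.  Origin: centre of underside, z up. Grey plug 58 mm dia (53 at its foot), 16 tall, two lugs on it along +x and -x (10 mm wide, 2-8 mm up, tips 36 mm from the axis); white body 72 mm dia from 16 to 40 mm; on top a grip bar 48 mm long along x (in line with the lugs), 14 mm wide, 40 to 68 mm up. 0.16 kg. A half turn makes no difference.
- spent_2: Locked in a socket at the start.  Origin: centre of underside, z up. Grey plug 58 mm dia (53 at its foot), 16 tall, two lugs on it along +x and -x (10 mm wide, 2-8 mm up, tips 36 mm from the axis); white body 72 mm dia from 16 to 40 mm; on top a grip bar 48 mm long along x (in line with the lugs), 14 mm wide, 40 to 68 mm up. 0.16 kg. A half turn makes no difference.
- new_1: New cartridge, shaped just like spent_1 (same origin and axes), standing upright on the work surface between robot and extractor; may be absent. Its lugs are hidden from above by the body, but the grip bar lies in line with them.
- new_2: New cartridge, shaped just like spent_1 (same origin and axes), standing upright on the work surface between robot and extractor; may be absent. Its lugs are hidden from above by the body, but the grip bar lies in line with them.
- new_3: New cartridge, shaped just like spent_1 (same origin and axes), standing upright on the work surface between robot and extractor; may be absent. Its lugs are hidden from above by the body, but the grip bar lies in line with them.
- socket_a: Round bayonet collar fixed on the extractor, pointing up: 92 mm outside dia, 22 mm high, origin at the centre of its underside, z up. Its retaining ring (top face 22 mm above the origin, 6 mm thick, 62 mm bore) has two facing notches (14 mm wide, 82 mm tip to tip) for the lugs, on the line 60 degrees anticlockwise, seen from above, of its x axis. socket_b and socket_c are the same.
- socket_b: Collar like socket_a. Use: a cartridge goes down with lugs and bar on the notch line until its body rests on the ring (its origin 6 mm above the collar's), then turns 60 degrees clockwise, lightly, to a hard stop, where the bar lies along the collar's x axis, either way round. Two small dark marks on the rim show that locked line. To take out: turn 60 degrees anticlockwise, lift.
- socket_c: Collar like socket_a. The three stand in a row about 110 mm apart, in any order, each turned its own way; two of them hold the spent cartridges at the start. Inside, a wall stops a cartridge from turning anticlockwise past the notches.
- extractor: The fume extractor's blue plenum, fixed on the table: 100 mm (x) by 460 mm (y) by 24 mm tall, origin at the centre of its underside. The collars stand on its top; the switch is at its +y end.
- switch (a joint): The extractor's toggle switch: 0 = off, leaning towards the extractor's -x (the robot); 1.0 rad = fully over, leaning to its +x. The pivot is 46 mm above the table, in the extractor's frame at x 0, y 185 mm. An 80 mm arm (10 mm rod) carries a black 26 mm ball at its end; it leans 0.5 rad either side of upright and stays where it is left. It moves with about 1 N at the ball.
- switch_tip (a point): The centre of the switch's ball: 38 mm from the pivot towards the extractor's -x when off, +x when on, and 116 mm above the table at both ends (126 mm midway).
- rest_top (a point): Sloping return rest, a fixed aluminium plate on a dark stand: the middle of its upper surface, 55 mm above the table. z is the plate's normal, leaning 20 degrees from vertical towards the robot's side; x points up the slope, y across. The plate reaches 39 mm down the slope to a lip 11 mm high, 52 mm up it, 90 mm to either side. Friction holds cartridges.
- board_holder: Blue circuit-board holder, 130 by 190 mm, 21 mm tall, fixed; not part of the job.
- screwdriver: Bystander. Screwdriver 160 mm long, lying; origin mid-length on its underside.
- brush: Bystander. Brush 150 mm long, lying.
- jar: Bystander. Small amber jar, 44 mm across, 60 mm tall.
- spool: Bystander. Metal solder spool, 60 mm across, 38 mm tall.
- flux_bottle: Bystander. White bottle, 40 mm across, 110 mm tall.
- tweezers: Bystander. Steel tweezers about 165 mm long, lying flat.
Things that resemble listed ones, but are neither listed nor needed, are in the scene too. Leave any green, purple or turquoise look-alike of the spent_2 alone.

How it is judged:
By the outcome, as a careful person would: the job done as asked, in the order asked, and still so for the second after the job is handed in, with the robot touching nothing.
Of new_1, new_2, new_3 only 2 to 3 are there at a start; the rules pass over those that are not, and their reading is None.
At some moment in a run one of new_1, new_2, new_3 may be knocked a few centimetres aside while the robot is not near it.
It also fails if it takes over 200 s, if anything falls off the work surface, if the arm or the gripper's body presses on something with over 40 N, if the wrist force passes 120 N, or if a joint passes its speed limit or range.

## Working session

There is one attempt and no reset: what is moved stays moved. The work goes in short steps, Python scripts to look and compute and a tool call to move; the robot and the scene stay as the last step left them, time stands still between calls to the robot, and variables do not carry over. Pictures are saved under pics/ and viewed, at most 14 in all, crops included, and the job is handed in when it is done.

Besides the shell and the picture viewer there is one more tool, called after "Emit:" by a JSON object that holds its "name" and its "arguments". drive_tool: Moves the arm, as the interface text tells. Its arguments: {"type":"object","properties":{"series":{"type":"array"}},"required":["series"]}

```bash
mkdir -p pics
python3 - <<'E'
from bench import robot, imaging
import cv2,numpy as np
o=robot.get_obs();print({k:np.round(v,3).tolist() for k,v in o.items()})
for n in("scene","side","wrist"):
    c=imaging.get_calibration(n);print(n,{k:np.round(v,4).tolist() for k,v in c.items() if k!='x'})
    im=imaging.snapshot(n);cv2.imwrite(f"pics/{n}0.png",cv2.resize(im[:,:,::-1],(800,600),interpolation=cv2.INTER_CUBIC));np.save(f"{n}0.npy",im)
E
```

```text
{'time': 0.0, 'joint_positions': [-0.103, 0.088, 1.372, -0.0, 1.684, -0.103], 'qvel': [0.002, -0.001, 0.0, 0.0, -0.001, -0.001], 'joint_torque': [0.001, -34.018, -30.242, 0.072, 0.033, -0.0], 'tool_pos': [0.549, 0.0, 0.229], 'ee_rot': [-3.139, -0.0, 1.571], 'wrist_force': [-0.239, -0.249, 0.581], 'wrist_torque': [0.022, 0.006, 0.025], 'finger_force': 0.0, 'width': 0.094}
scene {'intrinsics': [[376.0978, 0.0, 248.7891], [0.0, 376.0978, 197.7642], [0.0, 0.0, 1.0]], 'position': [0.948, -0.3983, 0.9037], 'rotation': [0.6078, 0.0065, 0.7311]}
side {'intrinsics': [[473.928, 0.0, 253.918], [0.0, 473.928, 191.3112], [0.0, 0.0, 1.0]], 'position': [0.3288, 0.8631, 1.0187], 'rotation': [0.7582, 0.0153, -2.9073]}
wrist {'intrinsics': [[297.3186, 0.0, 258.8369], [0.0, 297.3186, 191.3018], [0.0, 0.0, 1.0]], 'position': [0.551, 0.0662, 0.3838], 'rotation': [-0.2319, 0.0013, -0.0006]}
```

View pics/scene0.png

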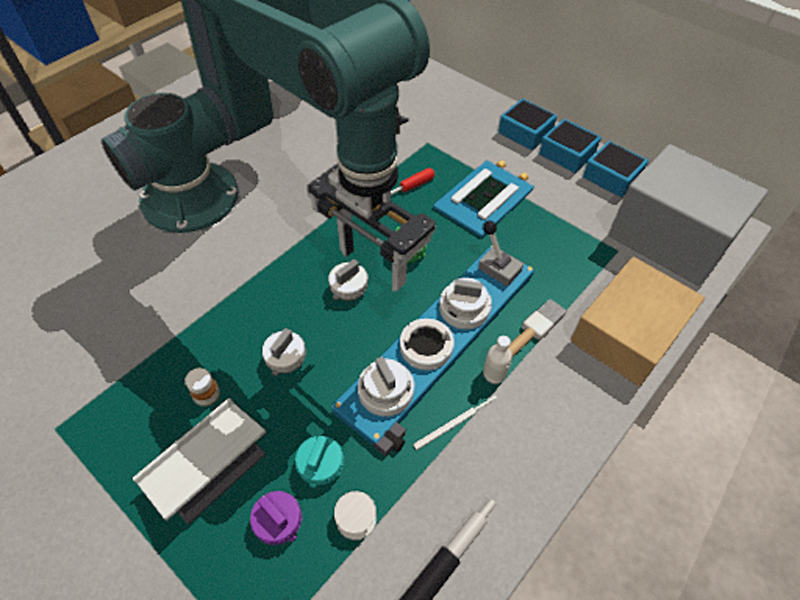

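View pics/wrist0.png

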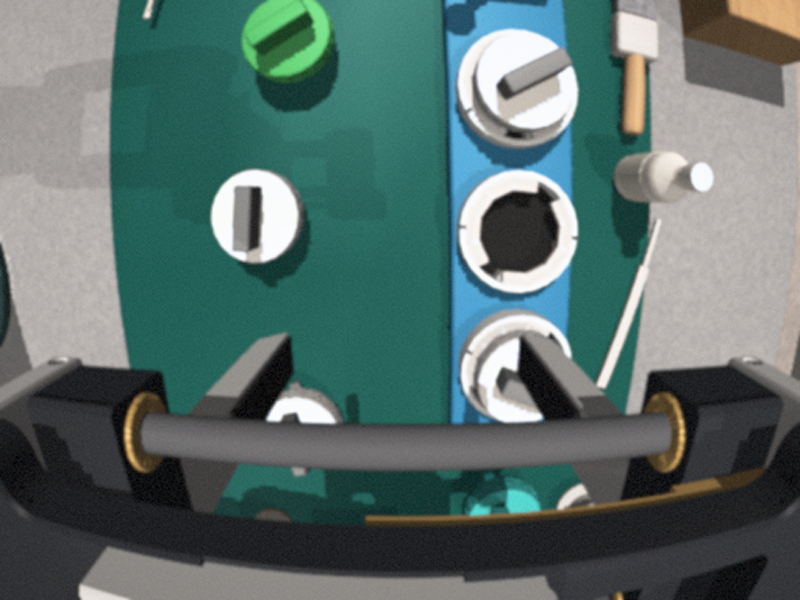

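View pics/side0.png

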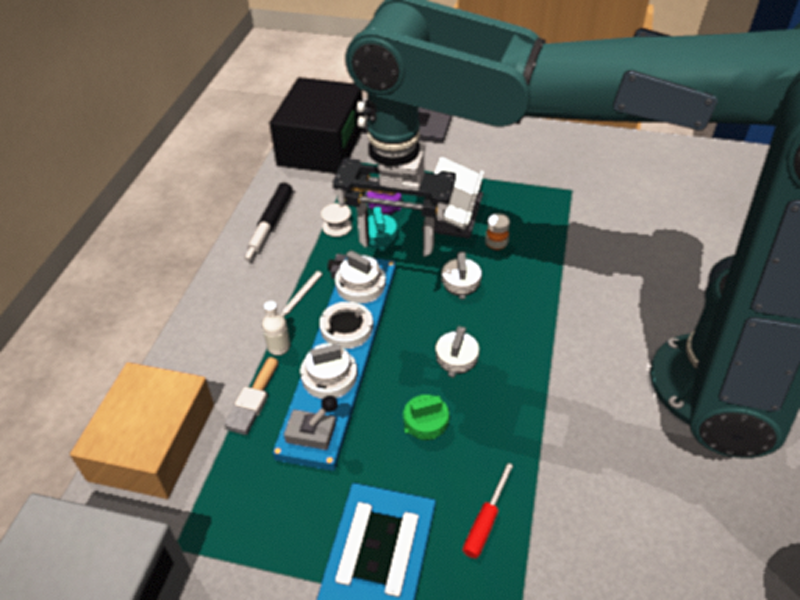

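The scene view shows spent cartridges in the end sockets at (385,385) and (467,300), with the empty socket at (427,343). There are two new white cartridges at (283,350) and (348,280), the rest at (200,460) and the switch ball at (490,228). The wrist view puts the spent bar at (535,72), the empty socket at (518,231) and a new bar at (243,217). The side view agrees with both.

```bash
cat > h.py <<'E'
import numpy as np, cv2
from scipy.spatial.transform import Rotation as Rn
from bench import robot, imaging
def ray(n,u,v,c=None):
    c=c or imaging.get_calibration(n); K=np.array(c['intrinsics'])
    x,y=(u-K[0,2])/K[0,0],(v-K[1,2])/K[1,1]
    if n=='wrist':
        r=np.hypot(x,y); s=np.sin(r)/r if r>1e-9 else 1; d=np.array([x*s,-y*s,-np.cos(r)])
    else: d=np.array([x,-y,-1.])
    return np.array(c['position']), Rn.from_euler('xyz',c['rotation']).apply(d)
def onz(n,u,v,z,c=None):
    p,d=ray(n,u,v,c); return p+d*(z-p[2])/d[2]
def proj(n,P,c=None):
    c=c or imaging.get_calibration(n);K=np.array(c['intrinsics'])
    q=Rn.from_euler('xyz',c['rotation']).inv().apply(np.array(P)-c['position']);x,y,z=q[0],-q[1],-q[2]
    if n=='wrist':
        t=np.arctan2(np.hypot(x,y),z)/np.hypot(x,y);x,y=x*t,y*t
    else: x,y=x/z,y/z
    return np.array([K[0,0]*x+K[0,2],K[1,1]*y+K[1,2]])
def tri(obs):
    A=np.zeros((3,3));b=np.zeros(3);L=[]
    for n,u,v in obs:
        p,d=ray(n,u,v);d/=np.linalg.norm(d);M=np.eye(3)-np.outer(d,d);A+=M;b+=M@p;L.append((M,p))
    x=np.linalg.solve(A,b);return x,[np.linalg.norm(M@(x-p)) for M,p in L]
def rel(pos,yaw=None,rot=None):
    """shift (mm) and turn (deg) in tool axes from measured pose to target"""
    o=robot.get_obs();R0=Rn.from_euler('xyz',o['ee_rot'])
    R1=rot if rot is not None else Rn.from_euler('xyz',[np.pi,0,yaw])
    print('shift m',R0.inv().apply(np.array(pos)-o['tool_pos']).round(4),'turn rad',(R0.inv()*R1).as_rotvec().round(4))
def snap(n,tag,box=None,s=1.5625):
    im=imaging.snapshot(n);np.save(tag+'.npy',im);a=im[:,:,::-1]
    if box: a=a[box[1]:box[3],box[0]:box[2]]
    cv2.imwrite(f'pics/{tag}.png',cv2.resize(a,None,fx=s,fy=s,interpolation=cv2.INTER_CUBIC));return im
E
python3 - <<'E'
from h import *
k=1/1.5625
def P(n,u,v,z): print(n,(u,v),z,onz(n,u*k,v*k,z).round(4))
P('wrist',518,231,.046);P('scene',428,343,.046);P('side',346,323,.046)
for a in((503,88),(568,60)):P('wrist',*a,.098)
for a in((243,187),(242,249)):P('wrist',*a,.068)
for a in((376,362),(392,388)):P('scene',*a,.098)
for a in((345,258),(368,267)):P('side',*a,.098)
for a in((292,334),(276,352)):P('scene',*a,.068)
for a in((353,264),(340,277)):P('scene',*a,.068)
for a in((462,254),(463,268)):P('side',*a,.068)
for ob in ([('scene',490*k,228*k),('side',330*k,404*k)],):print('ball',tri(ob))
# rest corners: scene lower-left, lower-right(upper?) 
print('restA',tri([('scene',231*k,402*k),('side',479*k,175*k)]))
print('extr',tri([('scene',530*k,268*k),('side',278*k,451*k)]),tri([('scene',377*k,436*k),('side',334*k,262*k)]))
E
python3 - <<'E'
import sys;sys.path.insert(0,'.')
from h import *
a=np.load('scene0.npy')[:,:,::-1][240:345,70:190];b=np.load('side0.npy')[:,:,::-1][90:190,200:330]
f=lambda a:cv2.resize(a,(400,340),interpolation=cv2.INTER_CUBIC)
cv2.imwrite('pics/c1.png',np.hstack([f(a),f(b)]))
E
```

```text
wrist (518, 231) 0.046 [0.6348 0.0381 0.046 ]
scene (428, 343) 0.046 [0.6429 0.0341 0.046 ]
side (346, 323) 0.046 [0.6308 0.0466 0.046 ]
wrist (503, 88) 0.098 [0.6117 0.1327 0.098 ]
wrist (568, 60) 0.098 [0.6553 0.1556 0.098 ]
wrist (243, 187) 0.068 [0.4374 0.0723 0.068 ]
wrist (242, 249) 0.068 [0.4348 0.0282 0.068 ]
scene (376, 362) 0.098 [ 0.6227 -0.0733  0.098 ]
scene (392, 388) 0.098 [ 0.6718 -0.0906  0.098 ]
side (345, 258) 0.098 [ 0.6602 -0.0606  0.098 ]
side (368, 267) 0.098 [ 0.6135 -0.0471  0.098 ]
scene (292, 334) 0.068 [ 0.4683 -0.1155  0.068 ]
scene (276, 352) 0.068 [ 0.4744 -0.1571  0.068 ]
scene (353, 264) 0.068 [0.4399 0.0622 0.068 ]
scene (340, 277) 0.068 [0.4433 0.0249 0.068 ]
side (462, 254) 0.068 [ 0.4598 -0.1487  0.068 ]
side (463, 268) 0.068 [ 0.4515 -0.1121  0.068 ]
ball (array([0.59141961, 0.26299967, 0.11114704]), [np.float64(0.00269289076401064), np.float64(0.0026928907640104602)])
restA (array([ 0.48539501, -0.2855304 ,  0.12665864]), [np.float64(0.03482133138520474), np.float64(0.03482133138520469)])
extr (array([0.67026632, 0.30586906, 0.02046965]), [np.float64(0.0022682123078872777), np.float64(0.00226821230788731)]) (array([ 0.69566216, -0.13374365,  0.01762029]), [np.float64(0.013701806741120813), np.float64(0.01370180674112094)])
```

View pics/c1.png

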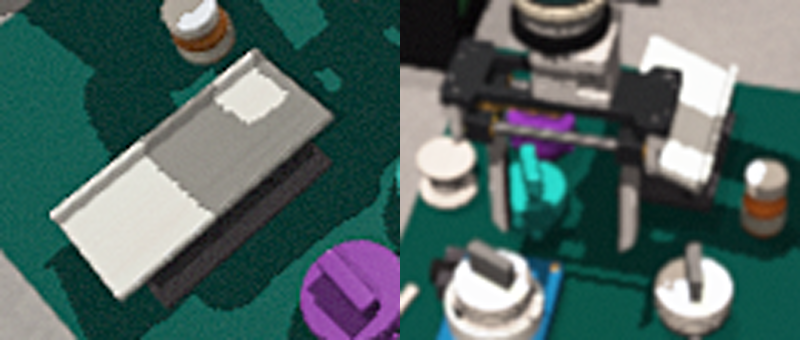

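The crop shows the rest plate with its lip on the robot's side. The lip edge runs (50,215) to (250,50) in the left crop, and the upper edge runs (120,298) to (333,118). I'll move so the wrist camera sees the near spent cartridge.

Emit:
{"name": "drive_tool", "arguments": {"series": [[0.06, [-0.06, 0, 0], [0, 0, 0]], [0.06, [-0.12, 0, 0], [0, 0, 0]], [0.06, [-0.17, 0, 0], [0, 0, 0]], [0.06, [-0.17, 0, 0], [0, 0, 0]]]}}

```text
time: 0.65
tool_pos: [0.5494, -0.1732, 0.2295]
ee_rot: [-3.14, 0.0, 1.566]
wrist_force: [-0.6, -0.0, -0.2]
width: 0.0606
finger_force: 0.0
```

Run:
```python
from h import *
s=lambda u,v:(70+u/3.3333,240+v/3.238)
for (u,v),z in(((50,215),.052),((250,50),.052),((120,298),.073),((333,118),.073)):print('rest',onz('scene',*s(u,v),z).round(4))
snap('wrist','w1')
```

```text
rest [ 0.4698 -0.4385  0.052 ]
rest [ 0.4717 -0.2637  0.052 ]
rest [ 0.5635 -0.4397  0.073 ]
rest [ 0.57   -0.2628  0.073 ]
```

View pics/w1.png

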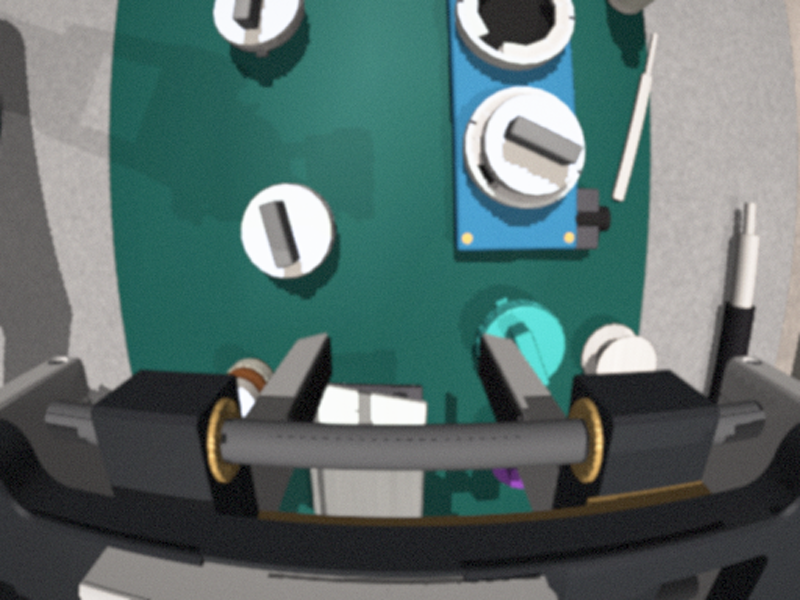

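The wrist view shows the near spent bar at about (511,127)–(578,157), a new bar at (268,204)–(283,265), and the +y end of the rest at (313..427, 388..516). I'll refine these by segmentation.

```bash
cat >> h.py <<'E'
def bar(im,c,P,z,n='wrist',r=24,show=False):
    """grey bar top near world point P (top height z): centre, axis angle deg, length, width"""
    u,v=proj(n,[P[0],P[1],z],c).round().astype(int);g=im[:,:,:3].astype(int)
    y0,x0=max(v-r,0),max(u-r,0);w=g[y0:v+r,x0:u+r];m=((w.max(2)<165)&(w.min(2)>85)&(w.max(2)-w.min(2)<22)).astype(np.uint8)
    m=cv2.morphologyEx(m,cv2.MORPH_OPEN,np.ones((3,3),np.uint8))
    k,l,s,ct=cv2.connectedComponentsWithStats(m)
    b=min((i for i in range(1,k) if s[i,4]>60),key=lambda i:np.hypot(ct[i][0]-(u-x0),ct[i][1]-(v-y0)))
    cs=cv2.findContours((l==b).astype(np.uint8),0,1)[0];pts=max(cs,key=len)[:,0]+[x0,y0]
    W=np.array([onz(n,a,d,z,c)[:2] for a,d in pts]);(cx,cy),(w1,h1),an=cv2.minAreaRect((W*1000).astype(np.float32))
    if w1<h1: an+=90;w1,h1=h1,w1
    return round(cx/1000,4),round(cy/1000,4),round((an+90)%180-90,1),round(w1,1),round(h1,1)
E
python3 - <<'E'
from h import *
c1=imaging.get_calibration('wrist');c0=dict(c1);c0['position']=[.551,.0662,.3838];c0['rotation']=[-.2319,.0013,-.0006]
w1=np.load('w1.npy');w0=np.load('wrist0.npy')
k=1/1.5625
for im,c,u,v,z in((w0,c0,535,74,.098),(w1,c1,545,142,.098),(w1,c1,276,235,.068),(w0,c0,243,217,.068)):
    P=onz('wrist',u*k,v*k,z,c);print(P.round(4),bar(im,c,P,z))
    print('  rgb',im[int(v*k),int(u*k)])
for u,v,z in((427,403,.073),(423,516,.073),(322,388,.052),(316,512,.052)):print('rest',onz('wrist',u*k,v*k,z,c1).round(4))
for im,c,u,v in((w1,c1,516,12),(w0,c0,518,231)):print('sock',onz('wrist',u*k,v*k,.046,c).round(4))
print(onz('wrist',455*k,254*k,.024,c1),onz('wrist',450*k,20*k,.024,c1))
E
```

```text
[0.6326 0.1436 0.098 ] (0.6371, 0.1435, 29.7, 47.3, 8.8)
  rgb [163 160 158]
[ 0.639  -0.0719  0.098 ] (0.6398, -0.0744, -23.6, 40.7, 5.4)
  rgb [168 165 163]
[ 0.461  -0.1334  0.068 ] (0.4608, -0.1333, -75.4, 46.4, 12.3)
  rgb [147 145 144]
[0.4367 0.051  0.068 ] (0.4353, 0.0499, 85.3, 44.6, 11.7)
  rgb [143 142 140]
rest [ 0.567  -0.2576  0.073 ]
rest [ 0.5656 -0.3665  0.073 ]
rest [ 0.4854 -0.2552  0.052 ]
rest [ 0.4695 -0.3819  0.052 ]
sock [0.6352 0.0365 0.046 ]
sock [0.6348 0.0381 0.046 ]
[ 0.59030217 -0.153878    0.024     ] [0.58709082 0.03478416 0.024     ]
```

```bash
sed -i 's/<165/<188/' h.py
python3 - <<'E'
from h import *
c1=imaging.get_calibration('wrist');c0=dict(c1);c0['position']=[.551,.0662,.3838];c0['rotation']=[-.2319,.0013,-.0006]
w1=np.load('w1.npy');w0=np.load('wrist0.npy')
k=1/1.5625
for im,c,u,v,z in((w0,c0,535,74,.098),(w1,c1,545,142,.098)):
    P=onz('wrist',u*k,v*k,z,c);print(bar(im,c,P,z))
for u,v in((511,127),(578,157)):print(onz('wrist',u*k,v*k,.098,c1).round(4))
rel([.638,-.072,.16],np.radians(-22))
E
```

```text
(0.6351, 0.1469, 33.1, 47.3, 15.6)
(0.6395, -0.07, -23.0, 47.1, 13.5)
[ 0.6169 -0.0635  0.098 ]
[ 0.6615 -0.08    0.098 ]
shift m [0.0994 0.0882 0.0697] turn rad [-1.9000e-03  6.0000e-04  1.9518e+00]
```

Emit:
{"name": "drive_tool", "arguments": {"series": [[0.05, [0.03, 0.03, 0], [0, 0, 0.184]], [0.05, [0.06, 0.06, 0], [0, 0, 0.368]], [0.05, [0.1, 0.09, 0], [0, 0, 0.552]], [0.05, [0.1, 0.09, 0.03], [0, 0, 0.736]], [0.05, [0.1, 0.09, 0.06], [0, 0, 0.92]]]}}

```text
time: 1.32
tool_pos: [0.6404, -0.067, 0.1699]
ee_rot: [3.142, -0.001, 0.649]
wrist_force: [-0.2, 0.0, -0.2]
width: 0.0503
finger_force: 0.0
```

Emit:
{"name": "drive_tool", "arguments": {"series": [[0.05, [0, 0, 0], [0, 0, 0.184]], [0.05, [0, 0, 0], [0, 0, 0.368]], [0.05, [0, 0, 0], [0, 0, 0.552]], [0.05, [0, 0, 0], [0, 0, 0.736]], [0.05, [0, 0, 0], [0, 0, 0.92]]]}}

```text
time: 1.95
tool_pos: [0.6398, -0.0678, 0.1704]
ee_rot: [-3.141, 0.001, -0.273]
wrist_force: [-0.1, 0.2, -1.0]
width: 0.0502
finger_force: 0.0
```

Emit:
{"name": "drive_tool", "arguments": {"series": [[0.05, [0, 0, 0], [0, 0, 0.13]], [0.05, [0, 0, 0], [0, 0, 0.13]]]}}

```text
time: 2.2
tool_pos: [0.6398, -0.0682, 0.1704]
ee_rot: [-3.141, 0.001, -0.396]
wrist_force: [0.7, 0.8, -0.5]
width: 0.0502
finger_force: 0.0
```

Run:
```python
from h import *
rel([.6395,-.070,.101],np.radians(-23))
snap('wrist','w2')
```

```text
shift m [0.0004 0.0018 0.0694] turn rad [-0.0004  0.0006  0.0058]
```

View pics/w2.png

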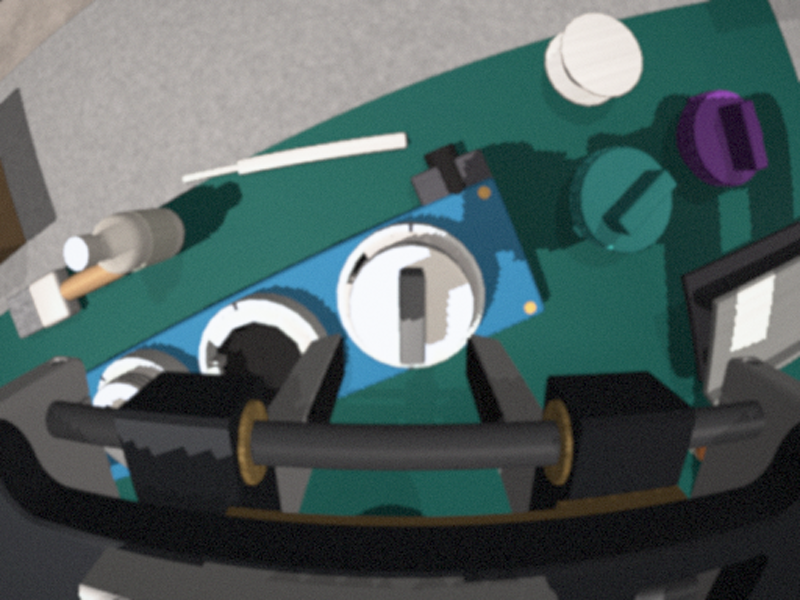

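The wrist view shows the bar at (412,315), vertical in the picture and centred between the fingers at about (320,480). I'll descend and grip.

Emit:
{"name": "drive_tool", "arguments": {"series": [[0.05, [0, 0.002, 0.035], [0, 0, 0]], [0.05, [0, 0.002, 0.069], [0, 0, 0]], [0.05, [0, 0.002, 0.069], [0, 0, 0]], [0.0, [0, 0.002, 0.069], [0, 0, 0]], [0.0, [0, 0.002, 0.069], [0, 0, 0]]]}}

```text
time: 2.88
tool_pos: [0.6402, -0.0718, 0.1036]
ee_rot: [-3.141, -0.003, -0.399]
wrist_force: [0.8, -0.4, -0.2]
width: 0.0333
finger_force: 0.0
```

Emit:
{"name": "drive_tool", "arguments": {"series": [[0.0, [0, 0, 0], [0, 0, 0]], [0.0, [0, 0, 0], [0, 0, 0]], [0.0, [0, 0, 0], [0, 0, 0]]]}}

```text
time: 3.25
tool_pos: [0.6395, -0.072, 0.1023]
ee_rot: [-3.141, -0.001, -0.399]
wrist_force: [-0.4, 0.2, 2.5]
width: 0.0138
finger_force: 30.0
```

Emit:
{"name": "drive_tool", "arguments": {"series": [[0.0, [0, 0, 0], [0, 0, -0.18]], [0.0, [0, 0, 0], [0, 0, -0.36]], [0.0, [0, 0, 0], [0, 0, -0.54]], [0.0, [0, 0, 0], [0, 0, -0.72]], [0.0, [0, 0, 0], [0, 0, -0.9]]]}}

```text
time: 3.88
tool_pos: [0.6396, -0.0719, 0.1022]
ee_rot: [3.141, -0.001, 0.506]
wrist_force: [-0.2, -0.2, 1.6]
width: 0.0135
finger_force: 30.0
```

Emit:
{"name": "drive_tool", "arguments": {"series": [[0.0, [0, 0, 0], [0, 0, -0.14]], [0.0, [0, 0, 0], [0, 0, -0.14]], [0.0, [0, 0, 0], [0, 0, -0.14]]]}}

```text
time: 4.25
tool_pos: [0.6396, -0.0719, 0.1022]
ee_rot: [3.141, -0.001, 0.639]
wrist_force: [0.2, -0.4, 4.0]
width: 0.0139
finger_force: 30.0
```

Run:
```python
from h import *
o=robot.get_obs();print(o['wrist_force'],o['wrist_torque'],o['ee_rot'])
```

```text
[ 0.16311469 -0.37438505  4.04733858] [0.08552804 0.06414251 0.06917566] [ 3.14057824e+00 -8.86705601e-04  6.39049241e-01]
```

Emit:
{"name": "drive_tool", "arguments": {"series": [[0.0, [0, 0, -0.008], [0, 0, 0]], [0.0, [0, 0, -0.02], [0, 0, 0]], [0.0, [0, 0, -0.05], [0, 0, 0]], [0.0, [0, 0, -0.1], [0, 0, 0]], [0.0, [0, 0, -0.1], [0, 0, 0]]]}}

```text
time: 4.88
tool_pos: [0.6418, -0.0723, 0.2082]
ee_rot: [3.133, -0.008, 0.641]
wrist_force: [-0.2, -0.4, -1.7]
width: 0.0135
finger_force: 30.0
```

Run:
```python
from h import *
o=robot.get_obs();print(o['wrist_force'],o['wrist_torque'],o['width'])
t=np.radians(20);n=np.array([-np.sin(t),0,np.cos(t)])
R=Rn.from_euler('y',-20,degrees=True)*Rn.from_euler('xyz',[np.pi,0,np.pi/2])
rel([.50,-.25,.26],np.pi/2)
im=snap('scene','s1')
```

```text
[-0.15690712 -0.44654291 -1.65142231] [0.00376142 0.07070111 0.00042415] 0.013465248584688744
shift m [-0.2195  0.0582 -0.053 ] turn rad [ 0.0117 -0.0032 -0.9303]
```

View pics/s1.png

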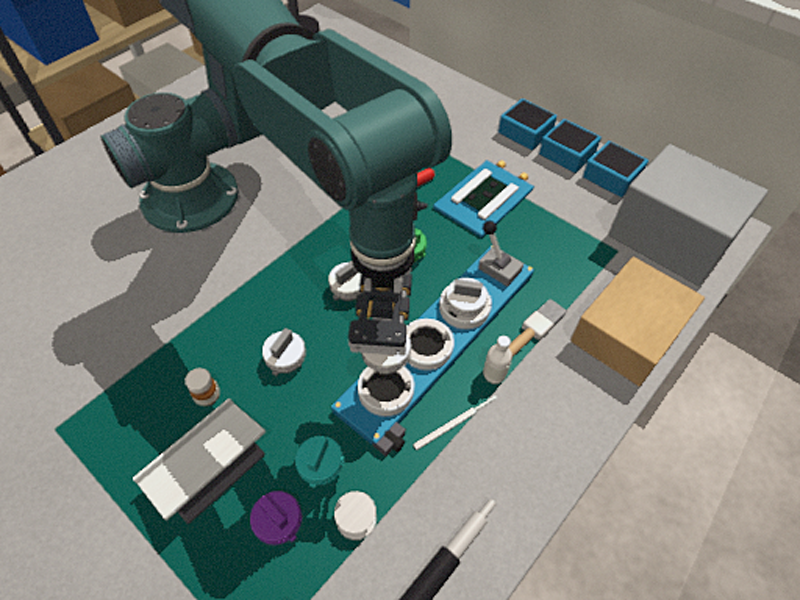

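The scene view shows the spent cartridge lifted clear, with the near socket at (385,388) empty and the rest free at (200,460). I'll go and look at the rest with the tool turned to yaw 0.

Emit:
{"name": "drive_tool", "arguments": {"series": [[0.0, [-0.055, 0.008, -0.02], [0, 0, 0.13]], [0.0, [-0.11, 0.016, -0.03], [0, 0, 0.26]], [0.0, [-0.165, 0.024, -0.03], [0, 0, 0.4]], [0.0, [-0.22, 0.032, -0.03], [0, 0, 0.52]], [0.0, [-0.275, 0.04, -0.03], [0, 0, 0.64]]]}}

```text
time: 5.55
tool_pos: [0.4405, -0.2687, 0.2291]
ee_rot: [-3.139, 0.003, -0.003]
wrist_force: [-0.3, 0.4, -1.4]
width: 0.014
finger_force: 30.0
```

Emit:
{"name": "drive_tool", "arguments": {"series": [[0.0, [-0.04, 0.03, 0], [0, 0, 0]], [0.0, [-0.08, 0.06, 0], [0, 0, 0]], [0.0, [-0.085, 0.08, 0], [0, 0, 0]], [0.0, [-0.085, 0.08, 0], [0, 0, 0]]]}}

```text
time: 6.05
tool_pos: [0.3574, -0.3488, 0.2299]
ee_rot: [-3.139, 0.001, -0.001]
wrist_force: [-0.4, 1.0, -1.2]
width: 0.0135
finger_force: 30.0
```

Run:
```python
from h import *
c=imaging.get_calibration('wrist');snap('wrist','w3');print({k:np.round(v,4).tolist() for k,v in c.items()})
```

```text
{'intrinsics': [[297.3186, 0.0, 258.8369], [0.0, 297.3186, 191.3018], [0.0, 0.0, 1.0]], 'position': [0.4244, -0.3489, 0.3841], 'rotation': [-0.2311, 0.0009, -1.5728]}
```

View pics/w3.png

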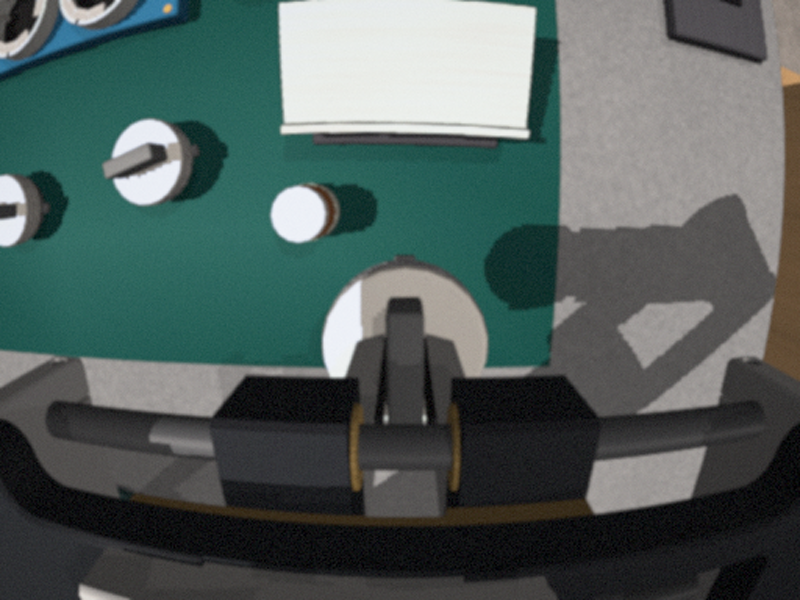

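The wrist view shows the whole rest. Its upper edge runs (278,2)–(537,8) and its lip top edge runs (282,125)–(530,130). The jar is at (303,213), clear of the path.

Run:
```python
from h import *
k=1/1.5625
# upper surface edge via mask refinement on white
U=[onz('wrist',u*k,v*k,.0728) for u,v in((278,2),(537,8))];L=[onz('wrist',u*k,v*k,.052) for u,v in((282,125),(530,130))]
print(np.round(U,4),np.round(L,4))
s,c=np.sin(np.radians(20)),np.cos(np.radians(20))
xu=np.mean([p[0] for p in U])-.052*c; xl=np.mean([p[0] for p in L])+.039*c+.011*s
print('cx from upper',xu,'from lip',xl)
```

```text
[[ 0.5655 -0.2591  0.0728]
 [ 0.561  -0.4405  0.0728]] [[ 0.4761 -0.2591  0.052 ]
 [ 0.4724 -0.4385  0.052 ]]
cx from upper 0.5143901288433567 from lip 0.5146648980806658
```

```bash
cat > rest.py <<'E'
from h import *
Rr=Rn.from_euler('z',-1.3,degrees=True)*Rn.from_euler('y',-20,degrees=True)
def tcp(sx,sy,h): return np.array([.5145,-.349,.055])+Rr.apply([sx,sy,h])
Rt=Rr*Rn.from_euler('x',np.pi)
E
python3 - <<'E'
from rest import *
p=tcp(.005,-.042,.0723+.04);print(p,tcp(.005,-.042,.0723));rel(p,rot=Rt)
E
```

```text
[ 0.47984541 -0.39022439  0.16223758] [ 0.49352269 -0.39053477  0.12464988]
shift m [0.1219 0.0424 0.0678] turn rad [-0.0066  0.3498  0.0223]
```

Emit:
{"name": "drive_tool", "arguments": {"series": [[0.0, [0.05, 0.02, 0], [-0.003, 0.12, 0.01]], [0.0, [0.1, 0.042, 0.0], [-0.006, 0.25, 0.02]], [0.0, [0.122, 0.042, 0.03], [-0.006, 0.35, 0.022]], [0.0, [0.122, 0.042, 0.068], [-0.006, 0.35, 0.022]], [0.0, [0.122, 0.042, 0.068], [-0.006, 0.35, 0.022]]]}}

```text
time: 6.72
tool_pos: [0.4791, -0.3865, 0.1581]
ee_rot: [-3.135, -0.343, -0.022]
wrist_force: [-0.5, 0.4, -1.7]
width: 0.0139
finger_force: 30.0
```

Run:
```python
from rest import *
rel(tcp(.005,-.042,.0723),rot=Rt);print(robot.get_obs()['wrist_force'])
```

```text
shift m [0.0024 0.0039 0.0364] turn rad [-0.0074  0.0059  0.0011]
[-0.48516946  0.4151975  -1.66959134]
```

Emit:
{"name": "drive_tool", "arguments": {"series": [[0.0, [0.002, 0.004, 0.02], [-0.007, 0.006, 0]], [0.0, [0.002, 0.004, 0.031], [-0.007, 0.006, 0]], [0.0, [0.002, 0.004, 0.034], [-0.007, 0.006, 0]], [0.0, [0.002, 0.004, 0.034], [-0.007, 0.006, 0]]]}}

```text
time: 7.22
tool_pos: [0.4936, -0.3946, 0.133]
ee_rot: [3.132, -0.357, -0.02]
wrist_force: [0.1, 1.0, -1.2]
width: 0.014
finger_force: 30.0
```

Run:
```python
from rest import *
rel(tcp(.005,-.042,.0723),rot=Rt);print(robot.get_obs()['wrist_force'])
```

```text
shift m [-0.0031 -0.0041  0.0077] turn rad [ 0.0089 -0.0076  0.0022]
[ 0.12804379  0.98231497 -1.15870261]
```

Emit:
{"name": "drive_tool", "arguments": {"series": [[0.0, [0, 0, 0], [0, 0, 0]], [0.0, [0, 0, 0], [0, 0, 0]]]}}

```text
time: 7.48
tool_pos: [0.4933, -0.3949, 0.133]
ee_rot: [3.131, -0.357, -0.021]
wrist_force: [-0.6, -0.2, -1.6]
width: 0.0137
finger_force: 30.0
```

Run:
```python
from rest import *
for i in range(4):
    rel(tcp(.005,-.042,.0723),rot=Rt);print(robot.get_obs()['wrist_force'])
    imaging.snapshot('wrist')
```

```text
shift m [-0.0028 -0.0045  0.0079] turn rad [ 0.0095 -0.0078  0.0017]
[-0.58303893 -0.21211108 -1.57777314]
shift m [-0.0027 -0.0044  0.0077] turn rad [ 0.0092 -0.0076  0.0016]
[ 0.8578354   0.20151091 -1.76147662]
shift m [-0.0026 -0.0044  0.0076] turn rad [ 0.0092 -0.0075  0.0016]
[ 0.69280899  0.24099638 -1.5511569 ]
shift m [-0.0026 -0.0043  0.0075] turn rad [ 0.009  -0.0073  0.0015]
[-0.0491758   0.25813812 -1.61065996]
```

Emit:
{"name": "drive_tool", "arguments": {"series": [[0.0, [-0.0027, -0.0044, 0.004], [0.009, -0.0075, 0]], [0.0, [-0.0027, -0.0044, 0.0065], [0.009, -0.0075, 0]], [0.0, [-0.0027, -0.0044, 0.0065], [0.009, -0.0075, 0]], [0.0, [-0.0027, -0.0044, 0.0065], [0.009, -0.0075, 0]]]}}

```text
time: 8.18
tool_pos: [0.4929, -0.3901, 0.1252]
ee_rot: [-3.141, -0.348, -0.021]
wrist_force: [-2.2, 1.7, 0.2]
width: 0.0137
finger_force: 30.0
```

Run:
```python
from rest import *
rel(tcp(.005,-.042,.0723),rot=Rt);print(robot.get_obs()['wrist_force'])
snap('side','d1',(150,60,400,250),3)
```

```text
shift m [0.0004 0.0005 0.0007] turn rad [-0.0009  0.0008  0.0015]
[-2.22375212  1.6938826   0.22713291]
```

View pics/d1.png

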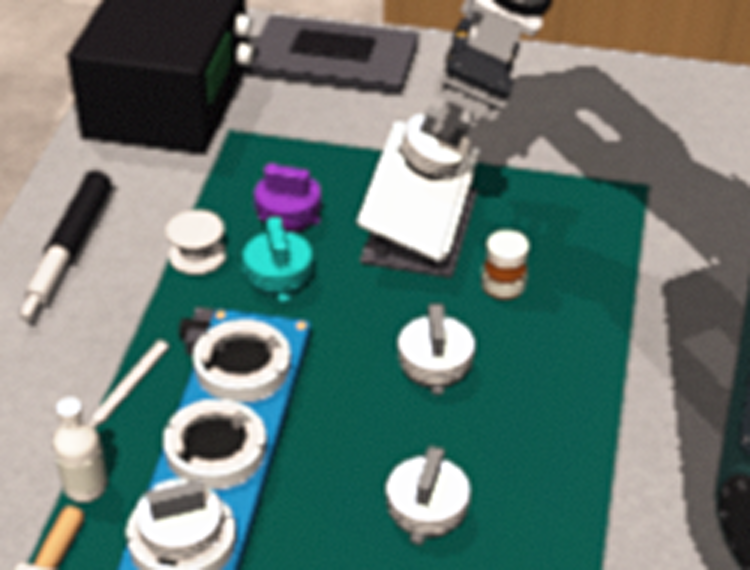

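The side view shows the spent cartridge at (437,140) touching the far half of the rest. I'll press 1 mm more and release.

Emit:
{"name": "drive_tool", "arguments": {"series": [[0.0, [0, 0, 0.001], [0, 0, 0]], [0.0, [0, 0, 0.001], [0, 0, 0]], [0.04, [0, 0, 0.001], [0, 0, 0]], [0.04, [0, 0, 0.001], [0, 0, 0]], [0.04, [0, 0, 0.001], [0, 0, 0]]]}}

```text
time: 8.85
tool_pos: [0.4937, -0.3905, 0.1242]
ee_rot: [3.141, -0.349, -0.021]
wrist_force: [0.8, 0.6, -0.2]
width: 0.0389
finger_force: 0.0
```

Emit:
{"name": "drive_tool", "arguments": {"series": [[0.05, [0, 0, -0.03], [0, 0, 0]], [0.05, [0, 0, -0.08], [0, 0, 0]], [0.05, [0, 0, -0.11], [0, -0.15, 0]], [0.05, [0, 0, -0.11], [0, -0.35, 0]], [0.05, [0, 0, -0.11], [0, -0.35, 0]]]}}

```text
time: 9.48
tool_pos: [0.4582, -0.3893, 0.2268]
ee_rot: [-3.141, 0.001, -0.018]
wrist_force: [0.4, -0.1, -1.0]
width: 0.0502
finger_force: 0.0
```

Run:
```python
from h import *
rel([.6351,.147,.17],np.radians(33))
c1=imaging.get_calibration('side')
im=imaging.snapshot('scene');np.save('s2.npy',im);np.save('sd2.npy',imaging.snapshot('side'))
k=1/1.5625
# far spent bar in scene now
print(bar(im,imaging.get_calibration('scene'),[.640,.147],.098,'scene',r=18))
```

```text
shift m [ 0.1674 -0.5393  0.0569] turn rad [-0.0007  0.0008 -0.5938]
(0.635, 0.145, 31.3, 44.1, 13.5)
```

Emit:
{"name": "drive_tool", "arguments": {"series": [[0.05, [0.018, -0.058, 0], [0, 0, -0.1]], [0.05, [0.036, -0.116, 0], [0, 0, -0.25]], [0.05, [0.054, -0.174, 0], [0, 0, -0.4]], [0.05, [0.072, -0.232, 0], [0, 0, -0.5]], [0.05, [0.09, -0.29, 0], [0, 0, -0.594]]]}}

```text
time: 10.2
tool_pos: [0.5511, -0.1002, 0.2271]
ee_rot: [-3.141, -0.0, 0.574]
wrist_force: [0.4, -0.9, -0.2]
width: 0.0496
finger_force: 0.0
```

Run:
```python
from h import *
rel([.6351,.146,.17],np.radians(32))
```

```text
shift m [ 0.2043 -0.161   0.0573] turn rad [-0.0008 -0.0003  0.0159]
```

Emit:
{"name": "drive_tool", "arguments": {"series": [[0.05, [0.045, -0.036, 0], [0, 0, 0.016]], [0.05, [0.09, -0.072, 0], [0, 0, 0.016]], [0.05, [0.135, -0.108, 0], [0, 0, 0.016]], [0.05, [0.18, -0.144, 0.02], [0, 0, 0.016]], [0.05, [0.204, -0.161, 0.057], [0, 0, 0.016]]]}}

```text
time: 10.82
tool_pos: [0.6367, 0.1465, 0.1714]
ee_rot: [-3.141, -0.004, 0.558]
wrist_force: [0.7, -0.2, -0.3]
width: 0.05
finger_force: 0.0
```

Emit:
{"name": "drive_tool", "arguments": {"series": [[0.05, [0, 0, 0], [0, 0, 0]], [0.05, [0, 0, 0], [0, 0, 0]]]}}

```text
time: 11.08
tool_pos: [0.6357, 0.143, 0.1709]
ee_rot: [-3.141, 0.001, 0.556]
wrist_force: [-0.3, -0.6, 0.6]
width: 0.0499
finger_force: 0.0
```

Run:
```python
from h import *
c=imaging.get_calibration('wrist');im=snap('wrist','w4')
b=bar(im,c,[.635,.146],.098);print(b, im[int(proj('wrist',[.635,.146,.098],c)[1]),int(proj('wrist',[.635,.146,.098],c)[0])])
rel([.6351,.146,.101],np.radians(32))
```

```text
(0.6359, 0.1437, 31.0, 39.3, 21.4) [147 146 144]
shift m [ 0.0006 -0.0034  0.071 ] turn rad [ 0.0005 -0.0011 -0.0036]
```

View pics/w4.png

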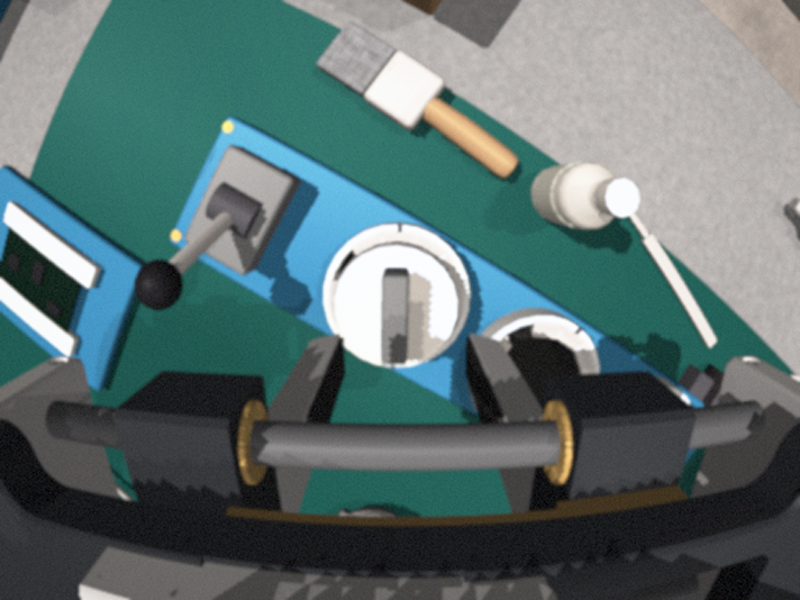

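Run:
```python
from h import *
k=1/1.5625
a,b=[onz('wrist',u*k,v*k,.098) for u,v in((396,270),(396,360))];print(a,b,(a+b)/2,np.degrees(np.arctan2(*(a-b)[1::-1])))
m=(a+b)/2;rel([m[0],m[1],.101],np.radians(32))
```

```text
[0.65832141 0.16063143 0.098     ] [0.61766562 0.13571741 0.098     ] [0.63799352 0.14817442 0.098     ] 31.500130394262403
shift m [ 0.0042 -0.0038  0.0711] turn rad [ 0.0005 -0.0011 -0.0036]
```

The wrist view shows the far bar at (396,314), about 3.6 mm off along tool y. I'll correct that, descend and grip.

Emit:
{"name": "drive_tool", "arguments": {"series": [[0.05, [0.002, -0.0036, 0.035], [0, 0, 0]], [0.05, [0.002, -0.0036, 0.07], [0, 0, 0]], [0.05, [0.002, -0.0036, 0.07], [0, 0, 0]], [0.0, [0.002, -0.0036, 0.07], [0, 0, 0]], [0.0, [0.002, -0.0036, 0.07], [0, 0, 0]]]}}

```text
time: 11.75
tool_pos: [0.6373, 0.1483, 0.1034]
ee_rot: [3.14, -0.003, 0.556]
wrist_force: [0.1, -1.1, 0.3]
width: 0.0336
finger_force: 0.0
```

Emit:
{"name": "drive_tool", "arguments": {"series": [[0.0, [0, 0, 0], [0, 0, 0]], [0.0, [0, 0, 0], [0, 0, 0]], [0.0, [0, 0, 0], [0, 0, 0]]]}}

```text
time: 12.12
tool_pos: [0.636, 0.1489, 0.1012]
ee_rot: [-3.141, -0.0, 0.557]
wrist_force: [-0.7, 1.4, 2.9]
width: 0.0139
finger_force: 29.9
```

Emit:
{"name": "drive_tool", "arguments": {"series": [[0.0, [0, 0, 0], [0, 0, -0.18]], [0.0, [0, 0, 0], [0, 0, -0.36]], [0.0, [0, 0, 0], [0, 0, -0.54]], [0.0, [0, 0, 0], [0, 0, -0.72]], [0.0, [0, 0, 0], [0, 0, -0.9]]]}}

```text
time: 12.75
tool_pos: [0.6347, 0.1483, 0.1013]
ee_rot: [-3.138, 0.001, 1.462]
wrist_force: [-4.5, -1.2, 6.2]
width: 0.0137
finger_force: 29.9
```

Emit:
{"name": "drive_tool", "arguments": {"series": [[0.0, [0, 0, 0], [0, 0, -0.14]], [0.0, [0, 0, 0], [0, 0, -0.14]], [0.0, [0, 0, 0], [0, 0, -0.14]]]}}

```text
time: 13.12
tool_pos: [0.6342, 0.1484, 0.1013]
ee_rot: [-3.137, 0.001, 1.597]
wrist_force: [-6.3, 0.6, 6.5]
width: 0.0137
finger_force: 29.9
```

Emit:
{"name": "drive_tool", "arguments": {"series": [[0.0, [0, -0.001, -0.008], [0, 0, 0]], [0.0, [0, -0.001, -0.02], [0, 0, 0]], [0.0, [0, -0.001, -0.05], [0, 0, 0]], [0.0, [0, -0.001, -0.11], [0, 0, 0]], [0.0, [0, -0.001, -0.13], [0, 0, 0]]]}}

```text
time: 13.75
tool_pos: [0.6368, 0.1487, 0.2365]
ee_rot: [3.134, -0.001, 1.597]
wrist_force: [0.6, -0.5, -0.9]
width: 0.014
finger_force: 29.9
```

Run:
```python
from rest import *
p=tcp(.005,.042,.0723);print(p);rel([.47,-.307,.235],0)
print(robot.get_obs()['wrist_force'])
```

```text
[ 0.49542843 -0.30655639  0.12464988]
shift m [-4.512e-01 -1.787e-01 -3.000e-04] turn rad [ 0.0055 -0.007   1.5969]
[ 0.61213785 -0.5148664  -0.93814354]
```

Emit:
{"name": "drive_tool", "arguments": {"series": [[0.0, [-0.055, -0.021, 0], [0, 0, 0.18]], [0.0, [-0.11, -0.043, 0], [0, 0, 0.36]], [0.0, [-0.165, -0.064, 0], [0, 0, 0.54]], [0.0, [-0.22, -0.086, 0], [0, 0, 0.72]], [0.0, [-0.27, -0.107, 0], [0, 0, 0.9]]]}}

```text
time: 14.38
tool_pos: [0.5344, -0.1262, 0.2312]
ee_rot: [3.141, 0.001, 0.691]
wrist_force: [0.5, -0.6, -1.4]
width: 0.0138
finger_force: 29.9
```

Run:
```python
from rest import *
rel([.47,-.307,.235],0)
```

```text
shift m [-0.1648  0.0984 -0.0036] turn rad [1.100e-03 3.000e-04 6.906e-01]
```

Emit:
{"name": "drive_tool", "arguments": {"series": [[0.0, [-0.045, 0.027, 0], [0, 0, 0.18]], [0.0, [-0.09, 0.054, 0], [0, 0, 0.36]], [0.0, [-0.135, 0.08, 0], [0, 0, 0.54]], [0.0, [-0.165, 0.098, 0], [0, 0, 0.69]], [0.0, [-0.165, 0.098, 0], [0, 0, 0.69]]]}}

```text
time: 15.0
tool_pos: [0.4705, -0.3077, 0.2309]
ee_rot: [3.14, 0.001, 0.003]
wrist_force: [0.5, 0.3, -1.8]
width: 0.0137
finger_force: 29.9
```

Emit:
{"name": "drive_tool", "arguments": {"series": [[0.0, [0, 0, 0], [0, 0.12, 0]], [0.0, [0, 0, 0.01], [0, 0.25, 0.01]], [0.0, [0, 0, 0.03], [0, 0.35, 0.022]], [0.0, [0, 0, 0.05], [0, 0.35, 0.022]], [0.0, [0, 0, 0.05], [0, 0.35, 0.022]]]}}

```text
time: 15.62
tool_pos: [0.4705, -0.3035, 0.1788]
ee_rot: [-3.135, -0.346, -0.015]
wrist_force: [-0.0, -0.2, -2.0]
width: 0.0137
finger_force: 29.9
```

Emit:
{"name": "drive_tool", "arguments": {"series": [[0.0, [0, 0, 0], [0, 0, 0]], [0.0, [0, 0, 0], [0, 0, 0]]]}}

```text
time: 15.88
tool_pos: [0.4723, -0.3055, 0.1823]
ee_rot: [-3.14, -0.35, -0.014]
wrist_force: [-0.3, 0.1, -1.6]
width: 0.0138
finger_force: 29.9
```

Run:
```python
from rest import *
rel(tcp(.007,.042,.0723),rot=Rt)
print(robot.get_obs()['wrist_force'])
```

```text
shift m [0.004  0.0009 0.0621] turn rad [-0.0048 -0.0014  0.008 ]
[-0.33649669  0.14553934 -1.63777045]
```

Emit:
{"name": "drive_tool", "arguments": {"series": [[0.0, [0.004, 0.001, 0.03], [-0.004, 0, 0.008]], [0.0, [0.004, 0.001, 0.05], [-0.004, 0, 0.008]], [0.0, [0.004, 0.001, 0.056], [-0.004, 0, 0.008]], [0.0, [0.004, 0.001, 0.056], [-0.004, 0, 0.008]], [0.0, [0.004, 0.001, 0.056], [-0.004, 0, 0.008]]]}}

```text
time: 16.5
tool_pos: [0.4947, -0.307, 0.1308]
ee_rot: [-3.14, -0.35, -0.024]
wrist_force: [-0.2, -0.7, -1.3]
width: 0.0136
finger_force: 29.9
```

Emit:
{"name": "drive_tool", "arguments": {"series": [[0.0, [0, 0, 0], [0, 0, 0]], [0.0, [0, 0, 0], [0, 0, 0]]]}}

```text
time: 16.75
tool_pos: [0.4943, -0.3067, 0.13]
ee_rot: [-3.14, -0.349, -0.024]
wrist_force: [0.1, 0.0, -1.4]
width: 0.0138
finger_force: 29.9
```

Run:
```python
from rest import *
rel(tcp(.007,.042,.0723),rot=Rt)
print(robot.get_obs()['wrist_force'])
```

```text
shift m [ 0.0012 -0.0001  0.0054] turn rad [-0.0014 -0.0003 -0.0016]
[ 0.08675893  0.00568321 -1.42392199]
```

Emit:
{"name": "drive_tool", "arguments": {"series": [[0.0, [0.001, 0, 0.003], [0, 0, 0]], [0.0, [0.001, 0, 0.006], [0, 0, 0]], [0.0, [0.001, 0, 0.006], [0, 0, 0]], [0.0, [0.001, 0, 0.006], [0, 0, 0]]]}}

```text
time: 17.25
tool_pos: [0.4971, -0.3066, 0.1248]
ee_rot: [-3.139, -0.349, -0.024]
wrist_force: [-4.7, 1.5, 4.9]
width: 0.014
finger_force: 30.0
```

Contact is about 8 N. I'll release and retreat.

Emit:
{"name": "drive_tool", "arguments": {"series": [[0.04, [0, 0, 0], [0, 0, 0]], [0.04, [0, 0, 0], [0, 0, 0]], [0.04, [0, 0, 0], [0, 0, 0]], [0.05, [0, 0, -0.03], [0, 0, 0]], [0.05, [0, 0, -0.08], [0, 0, 0]]]}}

```text
time: 17.88
tool_pos: [0.4689, -0.3049, 0.1972]
ee_rot: [-3.135, -0.345, -0.025]
wrist_force: [0.3, -0.8, 0.1]
width: 0.0503
finger_force: 0.0
```

Emit:
{"name": "drive_tool", "arguments": {"series": [[0.05, [-0.05, 0, -0.03], [0, -0.15, 0]], [0.05, [-0.1, 0, -0.03], [0, -0.35, 0]], [0.05, [-0.1, 0, -0.03], [0, -0.35, 0]], [0.05, [-0.1, 0, -0.03], [0, -0.35, 0]]]}}

```text
time: 18.38
tool_pos: [0.3668, -0.3034, 0.1928]
ee_rot: [-3.138, -0.001, -0.023]
wrist_force: [0.6, -0.8, 0.0]
width: 0.0497
finger_force: 0.0
```

Run:
```python
from h import *
c=imaging.get_calibration('wrist');snap('wrist','w5')
np.save('s5.npy',imaging.snapshot('scene'))
o=robot.get_obs();print(o['tool_pos'],o['ee_rot'],{k:np.round(v,4).tolist() for k,v in c.items()})
```

```text
[ 0.36641569 -0.30347007  0.19310298] [-3.13861244e+00 -4.60047501e-04 -2.31317856e-02] {'intrinsics': [[297.3186, 0.0, 258.8369], [0.0, 297.3186, 191.3018], [0.0, 0.0, 1.0]], 'position': [0.4335, -0.305, 0.3472], 'rotation': [-0.2287, 0.0018, -1.5942]}
```

View pics/w5.png

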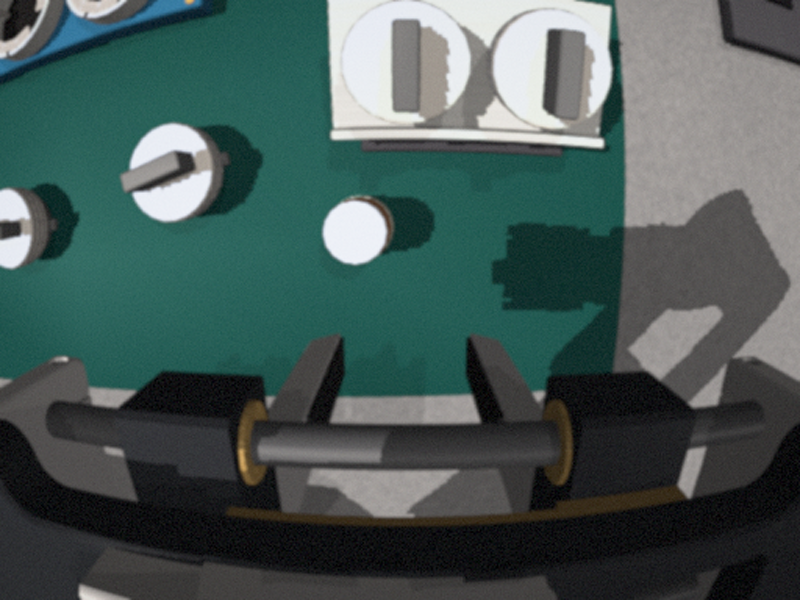

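The wrist view shows both spent cartridges flat on the rest, with bodies at (405,62) and (553,68). One new cartridge is at (172,172).

Run:
```python
from rest import *
c=imaging.get_calibration('wrist');im=np.load('w5.npy');k=1/1.5625
n=Rr.apply([0,0,1]);o0=np.array([.5145,-.349,.055])
for u,v in((405,62),(553,68)):
    p,d=ray('wrist',u*k,v*k,c);t=((o0+.04*n-p)@n)/(d@n);print('slope xy',Rr.inv().apply(p+t*d-o0).round(4))
print(onz('wrist',172*k,172*k,.04,c))
for u,v in((127,181),(187,157)):print(onz('wrist',u*k,v*k,.068,c))
print(bar(im,c,[.461,-.1333],.068))
s=np.load('s5.npy')
for P in([.468,-.136],[.441,.044]):print('scene',bar(s,imaging.get_calibration('scene'),P,.068,'scene',r=16))
rel([.461,-.133,.14],np.radians(104.6))
```

```text
slope xy [0.0047 0.042  0.04  ]
slope xy [ 0.0056 -0.041   0.04  ]
[ 0.45830612 -0.13931649  0.04      ]
[ 0.45418414 -0.11761119  0.068     ]
[ 0.46456756 -0.16609692  0.068     ]
(0.459, -0.1354, -75.7, 47.3, 13.8)
scene (0.4607, -0.1358, -74.6, 42.9, 13.1)
scene (0.4356, 0.0476, 85.4, 48.7, 13.8)
shift m [ 0.0906 -0.1725  0.0537] turn rad [-1.7000e-03 -3.1000e-03 -1.8487e+00]
```

Emit:
{"name": "drive_tool", "arguments": {"series": [[0.05, [0.025, -0.04, -0.02], [0, 0, -0.185]], [0.05, [0.05, -0.08, -0.02], [0, 0, -0.37]], [0.05, [0.07, -0.12, -0.02], [0, 0, -0.555]], [0.05, [0.09, -0.17, -0.02], [0, 0, -0.74]], [0.05, [0.09, -0.17, 0], [0, 0, -0.925]]]}}

```text
time: 19.1
tool_pos: [0.4623, -0.1328, 0.1953]
ee_rot: [3.139, -0.005, 0.913]
wrist_force: [-0.8, -0.6, -0.1]
width: 0.0499
finger_force: 0.0
```

Emit:
{"name": "drive_tool", "arguments": {"series": [[0.05, [0, 0, 0], [0, 0, -0.185]], [0.05, [0, 0, 0], [0, 0, -0.37]], [0.05, [0, 0, 0], [0, 0, -0.555]], [0.05, [0, 0, 0], [0, 0, -0.74]], [0.05, [0, 0, 0.01], [0, 0, -0.925]]]}}

```text
time: 19.73
tool_pos: [0.4606, -0.1357, 0.1845]
ee_rot: [3.139, -0.002, 1.833]
wrist_force: [-0.1, 0.1, 0.3]
width: 0.0501
finger_force: 0.0
```

Emit:
{"name": "drive_tool", "arguments": {"series": [[0.05, [0, 0, 0], [0, 0, 0]], [0.05, [0, 0, 0], [0, 0, 0]]]}}

```text
time: 19.98
tool_pos: [0.4599, -0.1357, 0.1838]
ee_rot: [3.141, -0.003, 1.824]
wrist_force: [0.0, 0.4, 0.3]
width: 0.0502
finger_force: 0.0
```

Run:
```python
from h import *
c=imaging.get_calibration('wrist');im=snap('wrist','w6')
u=proj('wrist',[.4595,-.135,.068],c)*1.5625
print(u,bar(im,c,[.4595,-.135],.068))
s=imaging.snapshot('scene');print('scene',bar(s,imaging.get_calibration('scene'),[.441,.046],.068,'scene',r=16))
rel([.4595,-.135,.071],np.radians(104.6))
```

```text
[402.12074485 301.55334597] (0.4587, -0.1352, -76.0, 45.4, 14.0)
scene (0.4356, 0.0476, 85.4, 48.7, 13.8)
shift m [ 0.0005 -0.0002  0.113 ] turn rad [ 0.0003 -0.0025 -0.0008]
```

View pics/w6.png

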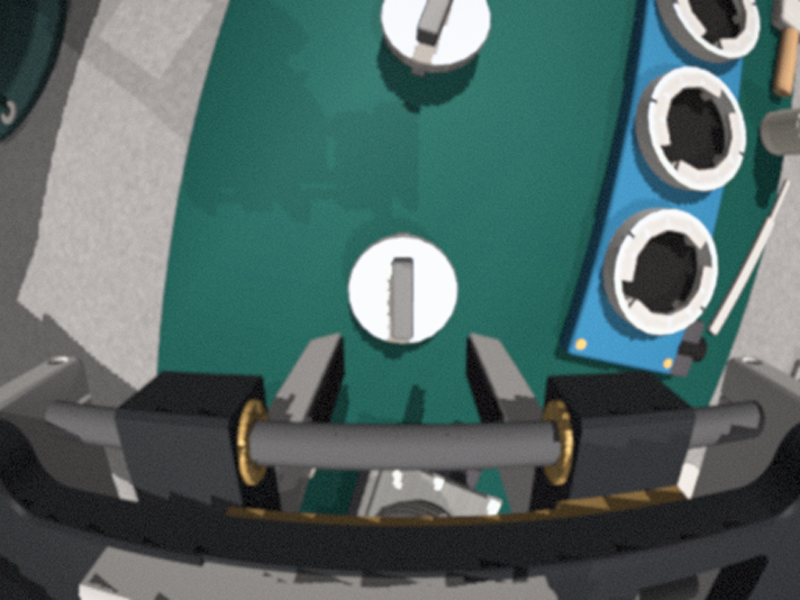

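The wrist view shows the new bar at (402,300), aligned with the fingers. I'll descend and grip.

Emit:
{"name": "drive_tool", "arguments": {"series": [[0.05, [0, 0, 0.05], [0, 0, 0]], [0.05, [0, 0, 0.1], [0, 0, 0]], [0.05, [0, 0, 0.113], [0, 0, 0]], [0.05, [0, 0, 0.113], [0, 0, 0]], [0.0, [0, 0, 0.113], [0, 0, 0]]]}}

```text
time: 20.7
tool_pos: [0.4612, -0.1361, 0.0731]
ee_rot: [3.139, -0.0, 1.826]
wrist_force: [0.0, -1.1, -0.7]
width: 0.0429
finger_force: 0.0
```

Emit:
{"name": "drive_tool", "arguments": {"series": [[0.0, [0, 0, 0], [0, 0, 0]], [0.0, [0, 0, 0], [0, 0, 0]], [0.0, [0, 0, 0], [0, 0, 0]], [0.0, [0, 0, 0], [0, 0, 0]]]}}

```text
time: 21.2
tool_pos: [0.4595, -0.1355, 0.0709]
ee_rot: [-3.141, -0.003, 1.826]
wrist_force: [-0.6, -0.6, 1.5]
width: 0.0139
finger_force: 30.0
```

Emit:
{"name": "drive_tool", "arguments": {"series": [[0.0, [0, 0, -0.03], [0, 0, 0]], [0.0, [0, 0, -0.09], [0, 0, 0.18]], [0.0, [0, 0, -0.14], [0, 0, 0.36]], [0.0, [0, 0, -0.14], [0, 0, 0.54]], [0.0, [0, 0, -0.14], [0, 0, 0.72]]]}}

```text
time: 21.82
tool_pos: [0.4599, -0.1358, 0.2111]
ee_rot: [-3.14, -0.002, 1.101]
wrist_force: [-0.0, 0.3, -2.4]
width: 0.0139
finger_force: 30.0
```

Run:
```python
from h import *
rel([.6398,-.0720,.19],.645);print(robot.get_obs()['wrist_force'])
```

```text
shift m [0.1383 0.1316 0.0212] turn rad [-0.0017 -0.0017  0.4556]
[-0.03824885  0.31167988 -2.40054066]
```

Emit:
{"name": "drive_tool", "arguments": {"series": [[0.0, [0.04, 0.038, 0], [0, 0, 0.15]], [0.0, [0.08, 0.076, 0], [0, 0, 0.3]], [0.0, [0.12, 0.115, 0], [0, 0, 0.456]], [0.0, [0.138, 0.1316, 0.01], [0, 0, 0.456]], [0.0, [0.138, 0.1316, 0.02], [0, 0, 0.456]]]}}

```text
time: 22.45
tool_pos: [0.6398, -0.0703, 0.1882]
ee_rot: [-3.137, 0.001, 0.652]
wrist_force: [-0.9, 0.3, -1.6]
width: 0.014
finger_force: 30.0
```

Emit:
{"name": "drive_tool", "arguments": {"series": [[0.0, [0, 0, 0.02], [0, 0, 0]], [0.0, [0, 0, 0.04], [0, 0, 0]], [0.0, [0, 0, 0.04], [0, 0, 0]], [0.0, [0, 0, 0.04], [0, 0, 0]]]}}

```text
time: 22.95
tool_pos: [0.6387, -0.0716, 0.1512]
ee_rot: [-3.139, -0.001, 0.65]
wrist_force: [-0.1, -0.1, -0.8]
width: 0.0135
finger_force: 30.0
```

Run:
```python
from h import *
rel([.6397,-.0720,.102],.643);print(robot.get_obs()['wrist_force'])
c=imaging.get_calibration('wrist');im=snap('wrist','w7')
```

```text
shift m [0.0005 0.0011 0.0492] turn rad [-0.0024 -0.0008  0.0069]
[-0.13155745 -0.12391379 -0.75389222]
```

View pics/w7.png

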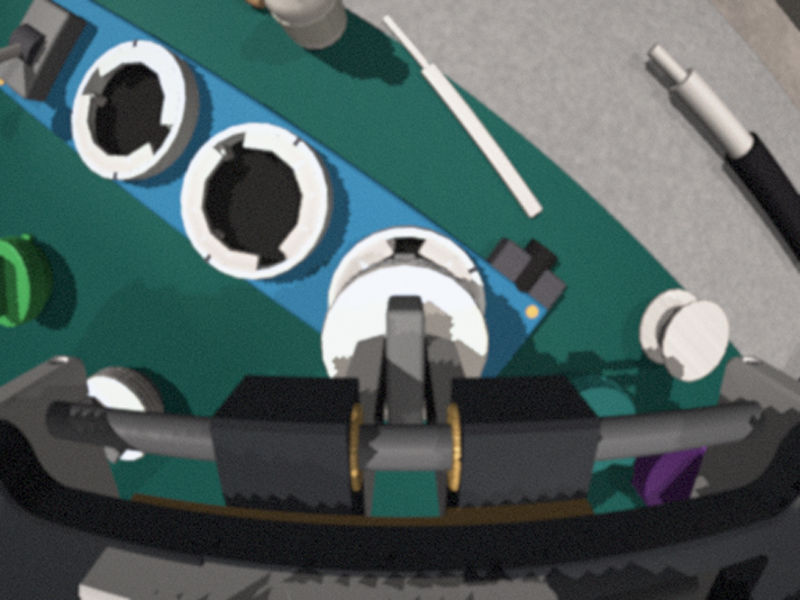

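The wrist view shows the notch at (406,240) in line with the grip bar at (405,300). I'll lower slowly.

Emit:
{"name": "drive_tool", "arguments": {"series": [[0.0, [0.0005, 0.001, 0.02], [-0.002, 0, 0.007]], [0.0, [0.0005, 0.001, 0.03], [-0.002, 0, 0.007]], [0.0, [0.0005, 0.001, 0.036], [-0.002, 0, 0.007]], [0.0, [0.0005, 0.001, 0.04], [-0.002, 0, 0.007]], [0.0, [0.0005, 0.001, 0.04], [-0.002, 0, 0.007]]]}}

```text
time: 23.62
tool_pos: [0.64, -0.0715, 0.1105]
ee_rot: [-3.141, -0.001, 0.643]
wrist_force: [-1.0, -0.1, -1.5]
width: 0.0134
finger_force: 30.0
```

Emit:
{"name": "drive_tool", "arguments": {"series": [[0.0, [0, 0, 0], [0, 0, 0]]]}}

```text
time: 23.75
tool_pos: [0.6403, -0.0716, 0.1111]
ee_rot: [-3.141, -0.001, 0.643]
wrist_force: [0.6, 0.8, -2.9]
width: 0.0134
finger_force: 30.0
```

Emit:
{"name": "drive_tool", "arguments": {"series": [[0.0, [0, 0, 0.004], [0, 0, 0]], [0.0, [0, 0, 0.008], [0, 0, 0]], [0.0, [0, 0, 0.01], [0, 0, 0]], [0.0, [0, 0, 0.011], [0, 0, 0]], [0.0, [0, 0, 0.011], [0, 0, 0]]]}}

```text
time: 24.38
tool_pos: [0.6397, -0.0714, 0.1009]
ee_rot: [-3.141, -0.0, 0.644]
wrist_force: [-4.5, 0.5, 5.0]
width: 0.0139
finger_force: 30.0
```

Run:
```python
from h import *
o=robot.get_obs();print(o['wrist_force'],o['wrist_torque'],o['tool_pos'])
```

```text
[-4.46807556  0.54022392  4.95481887] [0.12689142 0.73977957 0.02514804] [ 0.63973946 -0.07140434  0.10089522]
```

Emit:
{"name": "drive_tool", "arguments": {"series": [[0.0, [0, 0, 0], [0, 0, 0.18]], [0.0, [0, 0, 0], [0, 0, 0.36]], [0.0, [0, 0, 0], [0, 0, 0.54]], [0.0, [0, 0, 0], [0, 0, 0.72]], [0.0, [0, 0, 0], [0, 0, 0.9]]]}}

```text
time: 25.0
tool_pos: [0.6403, -0.0703, 0.101]
ee_rot: [-3.139, -0.0, -0.261]
wrist_force: [-2.4, 3.5, 4.7]
width: 0.0136
finger_force: 30.0
```

Emit:
{"name": "drive_tool", "arguments": {"series": [[0.0, [0, 0, 0], [0, 0, 0.14]], [0.0, [0, 0, 0], [0, 0, 0.17]], [0.0, [0, 0, 0], [0, 0, 0.17]]]}}

```text
time: 25.38
tool_pos: [0.6398, -0.0719, 0.1009]
ee_rot: [3.141, -0.0, -0.425]
wrist_force: [-3.9, -0.1, 5.5]
width: 0.014
finger_force: 30.1
```

Run:
```python
from h import *
o=robot.get_obs();print(o['wrist_force'],o['wrist_torque'],o['tool_pos'],o['ee_rot'])
s=imaging.snapshot('scene');np.save('s8.npy',s);print('scene',bar(s,imaging.get_calibration('scene'),[.441,.046],.068,'scene',r=16))
```

```text
[-3.88034548 -0.11493595  5.54537997] [-0.06032359  0.83640064  0.38185962] [ 0.63977986 -0.0719137   0.10086804] [ 3.14141239e+00 -1.24272847e-06 -4.25017910e-01]Traceback (most recent call last):
  File "<stdin>", line 3, in <module>
  File "h.py", line 40, in bar
    b=min((i for i in range(1,k) if s[i,4]>60),key=lambda i:np.hypot(ct[i][0]-(u-x0),ct[i][1]-(v-y0)))
ValueError: min() iterable argument is empty
```

The measured turn is at the stop, with 0.38 N m about z. I'll release and rise.

Emit:
{"name": "drive_tool", "arguments": {"series": [[0.05, [0, 0, 0], [0, 0, 0]], [0.05, [0, 0, 0], [0, 0, 0]], [0.05, [0, 0, 0], [0, 0, 0]], [0.05, [0, 0, -0.04], [0, 0, 0]], [0.05, [0, 0, -0.1], [0, 0, 0]]]}}

```text
time: 26.05
tool_pos: [0.6386, -0.0713, 0.1971]
ee_rot: [3.141, 0.007, -0.427]
wrist_force: [0.9, -0.0, 0.6]
width: 0.0496
finger_force: 0.0
```

Run:
```python
from h import *
snap('scene','s9');np.save('sd9.npy',imaging.snapshot('side'))
o=robot.get_obs();print(o['tool_pos'],o['ee_rot'])
rel([.4355,-.03,.2],np.radians(85))
```

```text
[ 0.64362639 -0.07231216  0.20878395] [-3.13704593 -0.01493102 -0.42648372]
shift m [-0.2071  0.0476  0.0055] turn rad [ 0.0112 -0.0144 -1.9099]
```

View pics/s9.png

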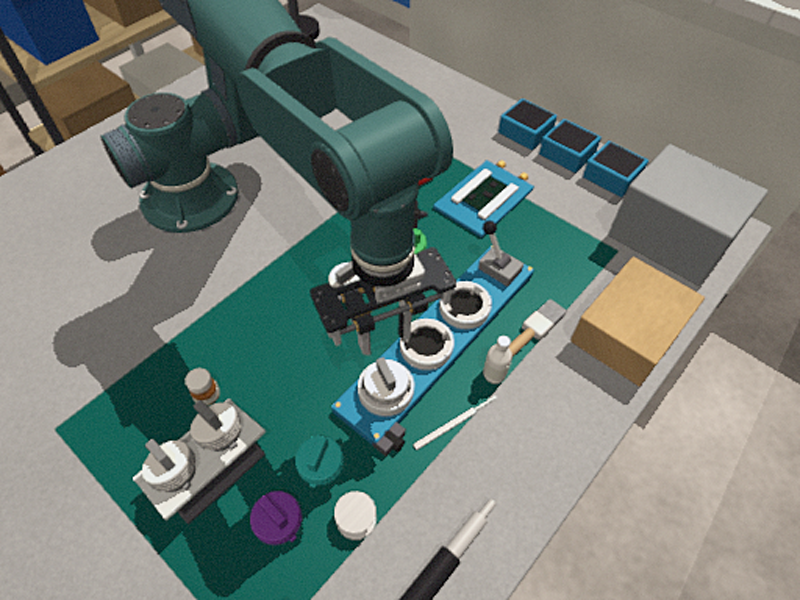

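The scene view shows the first new cartridge seated in the near socket at (385,385) and both spent ones on the rest. The last new cartridge is still at about (345,272). That was my last picture, so I'll continue on numbers.

Emit:
{"name": "drive_tool", "arguments": {"series": [[0.05, [-0.04, -0.006, 0], [0, 0, -0.185]], [0.05, [-0.08, -0.012, 0], [0, 0, -0.37]], [0.05, [-0.13, -0.018, 0], [0, 0, -0.555]], [0.05, [-0.18, -0.022, 0], [0, 0, -0.74]], [0.05, [-0.233, -0.025, 0], [0, 0, -0.925]]]}}

```text
time: 26.78
tool_pos: [0.4369, 0.0482, 0.1992]
ee_rot: [-3.14, -0.001, 0.504]
wrist_force: [0.5, 0.3, 1.2]
width: 0.0502
finger_force: 0.0
```

Emit:
{"name": "drive_tool", "arguments": {"series": [[0.05, [0, 0, 0], [0, 0, -0.185]], [0.05, [0, 0, 0], [0, 0, -0.37]], [0.05, [0, 0, 0], [0, 0, -0.555]], [0.05, [0, 0, 0], [0, 0, -0.74]], [0.05, [0, 0, 0], [0, 0, -0.925]]]}}

```text
time: 27.4
tool_pos: [0.4382, 0.0476, 0.1993]
ee_rot: [-3.141, -0.001, 1.43]
wrist_force: [0.1, 0.4, 0.4]
width: 0.0501
finger_force: 0.0
```

Run:
```python
from h import *
im=np.load('sd9.npy')
try: print('side',bar(im,imaging.get_calibration('side'),[.436,.05],.068,'side',r=20))
except Exception as e: print(e)
c=imaging.get_calibration('wrist');w=snap('wrist','w10')
try: print('wrist',bar(w,c,[.4355,.048],.068))
except Exception as e: print(e)
rel([.4355,.048,.16],np.radians(85))
```

```text
side (0.4299, 0.0532, 88.2, 47.9, 14.5)
wrist (0.4349, 0.0501, 86.0, 45.4, 13.0)
shift m [ 0.     -0.0027  0.0393] turn rad [-0.0002 -0.0011 -0.0501]
```

Emit:
{"name": "drive_tool", "arguments": {"series": [[0.05, [0.0015, -0.003, 0.05], [0, 0, -0.06]], [0.05, [0.0015, -0.003, 0.1], [0, 0, -0.06]], [0.05, [0.0015, -0.003, 0.128], [0, 0, -0.06]], [0.05, [0.0015, -0.003, 0.128], [0, 0, -0.06]], [0.0, [0.0015, -0.003, 0.128], [0, 0, -0.06]]]}}

```text
time: 28.08
tool_pos: [0.4363, 0.0496, 0.0729]
ee_rot: [3.14, -0.001, 1.482]
wrist_force: [0.5, -0.4, 1.1]
width: 0.043
finger_force: 0.0
```

Emit:
{"name": "drive_tool", "arguments": {"series": [[0.0, [0, 0, 0], [0, 0, 0]], [0.0, [0, 0, 0], [0, 0, 0]], [0.0, [0, 0, 0], [0, 0, 0]], [0.0, [0, 0, 0], [0, 0, 0]]]}}

```text
time: 28.58
tool_pos: [0.4354, 0.0496, 0.0717]
ee_rot: [-3.141, -0.001, 1.483]
wrist_force: [-1.1, 0.4, 1.2]
width: 0.0138
finger_force: 30.0
```

Emit:
{"name": "drive_tool", "arguments": {"series": [[0.0, [0, 0, -0.03], [0, 0, 0]], [0.0, [0, 0, -0.09], [0, 0, 0]], [0.0, [0, 0, -0.14], [0, 0, 0]], [0.0, [0, 0, -0.14], [0, 0, 0]], [0.0, [0, 0, -0.14], [0, 0, 0]]]}}

```text
time: 29.2
tool_pos: [0.4349, 0.0494, 0.2104]
ee_rot: [-3.139, -0.001, 1.483]
wrist_force: [0.4, 0.2, -2.2]
width: 0.0138
finger_force: 30.0
```

Run:
```python
from h import *
rel([.6345,.148,.19],1.605);print(robot.get_obs()['wrist_force'])
```

```text
shift m [0.1156 0.1903 0.0201] turn rad [-0.0021 -0.001  -0.1216]
[ 0.44037596  0.2289324  -2.16219437]
```

Emit:
{"name": "drive_tool", "arguments": {"series": [[0.0, [0.028, 0.047, 0], [0, 0, -0.06]], [0.0, [0.056, 0.094, 0], [0, 0, -0.1216]], [0.0, [0.084, 0.141, 0], [0, 0, -0.1216]], [0.0, [0.1156, 0.19, 0.0], [0, 0, -0.1216]], [0.0, [0.1156, 0.19, 0.02], [0, 0, -0.1216]]]}}

```text
time: 29.82
tool_pos: [0.637, 0.1497, 0.1861]
ee_rot: [-3.136, -0.001, 1.607]
wrist_force: [-0.5, -0.3, -2.0]
width: 0.0137
finger_force: 30.0
```

Emit:
{"name": "drive_tool", "arguments": {"series": [[0.0, [0, 0, 0.02], [0, 0, 0]], [0.0, [0, 0, 0.04], [0, 0, 0]], [0.0, [0, 0, 0.04], [0, 0, 0]], [0.0, [0, 0, 0.04], [0, 0, 0]]]}}

```text
time: 30.32
tool_pos: [0.6344, 0.148, 0.1508]
ee_rot: [-3.14, -0.001, 1.605]
wrist_force: [-0.7, 0.3, -0.4]
width: 0.0137
finger_force: 30.0
```

Run:
```python
from h import *
rel([.6342,.148,.102],1.604);print(robot.get_obs()['wrist_force'])
c=imaging.get_calibration('wrist');im=imaging.snapshot('wrist')
# visible part of ring bore / notch: dark pixels on +y side of far collar at ring-top plane
pts=[]
for v in range(100,240):
    for u in range(150,370):
        p=onz('wrist',u,v,.046,c)
        if np.hypot(p[0]-.634,p[1]-.148)<.043 and p[1]>.165: pts.append((p[0],p[1],im[v,u].max()))
P=np.array(pts);d=P[P[:,2]<70];print(len(P),len(d))
if len(d):
    print('dark',d[:,:2].min(0),d[:,:2].max(0))
    t=d[d[:,1]>.182];print('notch x',t[:,0].min() if len(t) else None,t[:,0].max() if len(t) else None)
```

```text
shift m [-0.     -0.0001  0.0488] turn rad [-0.002  -0.0008  0.001 ]
[-0.68001097  0.27408422 -0.44818066]
1874 147
dark [0.62664598 0.17741763] [0.64478163 0.18758471]
notch x 0.629013554419877 0.6447816319604694
```

Run:
```python
from h import *
im=imaging.snapshot('wrist');w7=np.load('w7.npy')
for a in(w7,im):
    for v in range(146,168,3):
        r=np.where(a[v,230:300].max(1)<75)[0]+230; print(v,(r.min(),r.max(),len(r)) if len(r) else None,end=' ')
    print()
```

```text
146 None 149 None 152 (np.int64(261), np.int64(261), 1) 155 (np.int64(253), np.int64(269), 17) 158 (np.int64(253), np.int64(267), 15) 161 (np.int64(253), np.int64(266), 14) 164 (np.int64(251), np.int64(269), 4) 167 None 
146 None 149 None 152 None 155 (np.int64(253), np.int64(270), 18) 158 (np.int64(253), np.int64(268), 16) 161 (np.int64(253), np.int64(266), 14) 164 (np.int64(249), np.int64(267), 5) 167 None
```

The notch sits in the picture just as it did at the first socket, so I'll insert the same way.

Emit:
{"name": "drive_tool", "arguments": {"series": [[0.0, [0.0004, 0.0007, 0.02], [-0.002, 0, 0.003]], [0.0, [0.0004, 0.0007, 0.03], [-0.002, 0, 0.003]], [0.0, [0.0004, 0.0007, 0.036], [-0.002, 0, 0.003]], [0.0, [0.0004, 0.0007, 0.04], [-0.002, 0, 0.003]], [0.0, [0.0004, 0.0007, 0.04], [-0.002, 0, 0.003]]]}}

```text
time: 31.05
tool_pos: [0.6359, 0.1487, 0.1142]
ee_rot: [3.138, -0.001, 1.602]
wrist_force: [-3.2, 0.4, 5.1]
width: 0.0139
finger_force: 30.0
```

Emit:
{"name": "drive_tool", "arguments": {"series": [[0.0, [0, 0, 0], [0, 0, 0]]]}}

```text
time: 31.18
tool_pos: [0.6359, 0.1487, 0.1143]
ee_rot: [3.137, -0.001, 1.602]
wrist_force: [-2.9, 0.6, 5.7]
width: 0.0136
finger_force: 30.0
```

Emit:
{"name": "drive_tool", "arguments": {"series": [[0.0, [0, -0.001, -0.003], [0, 0, 0]], [0.0, [0, -0.002, -0.003], [0, 0, 0]], [0.0, [0, -0.002, 0], [0, 0, 0]], [0.0, [0, -0.002, 0.002], [0, 0, 0]], [0.0, [0, -0.002, 0.002], [0, 0, 0]]]}}

```text
time: 31.8
tool_pos: [0.6332, 0.1484, 0.1089]
ee_rot: [3.141, -0.001, 1.602]
wrist_force: [0.7, -0.7, -2.3]
width: 0.0138
finger_force: 30.0
```

Emit:
{"name": "drive_tool", "arguments": {"series": [[0.0, [0, 0, 0], [0, 0, 0]]]}}

```text
time: 31.92
tool_pos: [0.6335, 0.1485, 0.1095]
ee_rot: [3.14, -0.001, 1.602]
wrist_force: [0.6, 0.4, -1.7]
width: 0.0138
finger_force: 30.0
```

Run:
```python
from h import *
o=robot.get_obs();print(o['wrist_force'],o['wrist_torque'],o['tool_pos'],o['ee_rot'])
```

```text
[ 0.61765456  0.38632584 -1.68903334] [-0.02038264  0.03586561  0.02073687] [0.63349546 0.14846416 0.10952551] [ 3.13997432e+00 -1.00309278e-03  1.60202796e+00]
```

Emit:
{"name": "drive_tool", "arguments": {"series": [[0.0, [0, 0, 0.004], [0, 0, 0]], [0.0, [0, 0, 0.007], [0, 0, 0]], [0.0, [0, 0, 0.0085], [0, 0, 0]], [0.0, [0, 0, 0.0085], [0, 0, 0]]]}}

```text
time: 32.42
tool_pos: [0.6334, 0.1484, 0.1018]
ee_rot: [3.14, -0.001, 1.602]
wrist_force: [-1.0, 0.5, 1.3]
width: 0.0135
finger_force: 30.0
```

Run:
```python
from h import *
o=robot.get_obs();print(o['wrist_force'],o['wrist_torque'],o['tool_pos'],o['ee_rot'])
```

```text
[-0.98423417  0.50149895  1.31068222] [-0.03826268  0.30845663  0.04789776] [0.63344538 0.14843118 0.10175187] [ 3.13967046e+00 -9.25957094e-04  1.60204884e+00]
```

Seated with light contact. I'll press 0.7 mm more and twist clockwise.

Emit:
{"name": "drive_tool", "arguments": {"series": [[0.0, [0, 0, 0.0007], [0, 0, 0]], [0.0, [0, 0, 0.0007], [0, 0, 0.18]], [0.0, [0, 0, 0.0007], [0, 0, 0.36]], [0.0, [0, 0, 0.0007], [0, 0, 0.54]], [0.0, [0, 0, 0.0007], [0, 0, 0.72]]]}}

```text
time: 33.05
tool_pos: [0.6344, 0.1489, 0.1017]
ee_rot: [3.139, -0.005, 0.876]
wrist_force: [0.1, -0.3, 3.3]
width: 0.0141
finger_force: 30.0
```

Emit:
{"name": "drive_tool", "arguments": {"series": [[0.0, [0, 0, 0], [0, 0, 0.18]], [0.0, [0, 0, 0], [0, 0, 0.3]], [0.0, [0, 0, 0], [0, 0, 0.36]], [0.0, [0, 0, 0], [0, 0, 0.36]]]}}

```text
time: 33.55
tool_pos: [0.6346, 0.1488, 0.1017]
ee_rot: [3.141, -0.005, 0.523]
wrist_force: [0.7, 0.0, 3.1]
width: 0.0139
finger_force: 30.0
```

Run:
```python
from h import *
o=robot.get_obs();print(o['wrist_force'],o['wrist_torque'],o['tool_pos'],o['ee_rot'])
```

```text
[0.67206237 0.01094854 3.09643895] [-0.00748482  0.00926181 -0.05798344] [0.63460965 0.14881842 0.10171157] [ 3.14062219 -0.00537916  0.5226644 ]
```

Emit:
{"name": "drive_tool", "arguments": {"series": [[0.0, [0, 0, 0], [0, 0, 0.03]], [0.0, [0, 0, 0], [0, 0, 0.05]], [0.0, [0, 0, 0], [0, 0, 0.05]]]}}

```text
time: 33.92
tool_pos: [0.6345, 0.1486, 0.1017]
ee_rot: [3.141, -0.005, 0.472]
wrist_force: [1.4, 0.8, 5.7]
width: 0.0135
finger_force: 30.1
```

Run:
```python
from h import *
o=robot.get_obs();print(o['wrist_force'],o['wrist_torque'],o['tool_pos'],o['ee_rot'])
```

```text
[1.37941019 0.78427946 5.69898394] [ 0.0386431  -0.04141954  0.3235881 ] [0.63452571 0.14863211 0.10171333] [ 3.14060567 -0.00498326  0.47244912]
```

Emit:
{"name": "drive_tool", "arguments": {"series": [[0.05, [0, 0, 0], [0, 0, 0]], [0.05, [0, 0, 0], [0, 0, 0]], [0.05, [0, 0, 0], [0, 0, 0]], [0.05, [0, 0, -0.04], [0, 0, 0]], [0.05, [0, 0, -0.1], [0, 0, 0]]]}}

```text
time: 34.55
tool_pos: [0.6317, 0.1481, 0.1978]
ee_rot: [-3.139, 0.005, 0.472]
wrist_force: [0.8, 1.5, 0.1]
width: 0.05
finger_force: 0.0
```

Emit:
{"name": "drive_tool", "arguments": {"series": [[0.0, [-0.06, 0, -0.03], [0, 0, 0]], [0.0, [-0.1, 0, -0.05], [0, 0, 0]], [0.0, [-0.1, 0, -0.05], [0, 0, 0]], [0.0, [-0.1, 0, -0.05], [0, 0, 0]]]}}

```text
time: 35.05
tool_pos: [0.5443, 0.103, 0.2496]
ee_rot: [-3.141, -0.002, 0.472]
wrist_force: [-0.2, -0.1, -0.4]
width: 0.0131
finger_force: 0.0
```

Run:
```python
from h import *
o=robot.get_obs();print(o['tool_pos'],o['ee_rot'])
for n in('wrist','scene','side'):
    c=imaging.get_calibration(n);im=snap(n,'v_'+n)
    for P in([.6345,.148],[.6398,-.072]):
        try: print(n,bar(im,c,P,.098,n,r=24 if n=='wrist' else 18))
        except Exception as e: print(n,'-')
c=imaging.get_calibration('side');im=np.load('v_side.npy')
b=[]
for n in('side','scene'):
    a=np.load(f'v_{n}.npy');m=(a.max(2)<45).astype(np.uint8);u,v=proj(n,[.592,.263,.116]).round().astype(int)
    w=m[v-14:v+14,u-14:u+14];ys,xs=np.nonzero(w);b.append((n,xs.mean()+u-14,ys.mean()+v-14));print(b[-1],len(xs))
print('ball',tri(b))
```

```text
[0.54430477 0.10299596 0.24962849] [-3.14106728e+00 -1.84209170e-03  4.71922943e-01]
wrist (0.6356, 0.147, 27.0, 48.1, 13.2)
wrist (0.6409, -0.0705, -23.1, 47.4, 14.1)
scene (0.6375, 0.1459, 31.3, 44.1, 13.4)
scene (0.6429, -0.0737, -22.1, 45.6, 13.7)
side (0.6314, 0.1527, 36.6, 49.1, 17.5)
side (0.6164, -0.053, -43.7, 96.5, 39.3)
('side', np.float64(210.7258064516129), np.float64(258.0967741935484)) 62
('scene', np.float64(310.609375), np.float64(143.5)) 64
ball (array([0.58671645, 0.26284896, 0.1161894 ]), [np.float64(0.002630344179546914), np.float64(0.002630344179546983)])
```

Run:
```python
from h import *
o=robot.get_obs();c=imaging.get_calibration('wrist')
R0=Rn.from_euler('xyz',o['ee_rot']);tp=R0.inv().apply(np.array(c['position'])-o['tool_pos']);tr=R0.inv()*Rn.from_euler('xyz',c['rotation'])
def cam(pos,rot):
    R=Rn.from_euler('xyz',rot);d=dict(c);d['position']=np.array(pos)+R.apply(tp);d['rotation']=(R*tr).as_euler('xyz');return d
def marks(n,im,cc,C):
    from scipy.ndimage import map_coordinates
    g=im.max(2).astype(float);A=np.radians(np.arange(0,360,1));rs=np.arange(.040,.0455,.001)
    v=np.array([[map_coordinates(g,[[q[1]],[q[0]]],order=1)[0] for q in [proj(n,[C[0]+r*np.cos(a),C[1]+r*np.sin(a),.046],cc) for a in A]] for r in rs]).mean(0)
    med=np.array([np.median(np.take(v,range(i-12,i+13),mode='wrap')) for i in range(360)])
    d=med-v; i=np.argsort(-d)[:14];print(n,sorted((int(k),int(d[k])) for k in i))
marks('wrist',np.load('w10.npy'),cam([.4382,.0476,.1993],[-3.141,-.001,1.43]),(.6345,.148))
w7=cam([.6387,-.0716,.1512],[-3.139,-.001,.65])
marks('wrist',np.load('w7.npy'),w7,(.6345,.148))
marks('wrist',np.load('v_wrist.npy'),c,(.6345,.148))
marks('wrist',np.load('v_wrist.npy'),c,(.6398,-.072))
```

```text
wrist [(27, 8), (28, 24), (29, 44), (30, 53), (31, 42), (32, 21), (33, 6), (205, 11), (206, 36), (207, 64), (208, 69), (209, 48), (210, 21), (211, 6)]
wrist [(26, 20), (27, 41), (28, 60), (29, 68), (30, 57), (31, 36), (32, 14), (205, 14), (206, 35), (207, 58), (208, 78), (209, 74), (210, 60), (211, 32)]
wrist [(27, 18), (28, 31), (29, 41), (30, 28), (31, 15), (99, 7), (100, 8), (101, 9), (206, 18), (207, 36), (208, 56), (209, 50), (210, 35), (211, 10)]
wrist [(155, 37), (156, 53), (157, 60), (158, 51), (159, 34), (309, 32), (310, 44), (311, 54), (312, 60), (313, 64), (314, 63), (315, 58), (316, 45), (317, 24)]
```

The rim marks give locked lines of about 28.8° and -23°, and both bars lie along them, so both cartridges are locked. Next is the switch.

Emit:
{"name": "drive_tool", "arguments": {"series": [[0.0, [0.02, -0.04, 0], [0, 0, -0.185]], [0.0, [0.045, -0.09, 0], [0, 0, -0.37]], [0.0, [0.069, -0.1444, 0], [0, 0, -0.555]], [0.0, [0.069, -0.1444, 0], [0, 0, -0.74]], [0.0, [0.069, -0.1444, 0], [0, 0, -0.925]]]}}

```text
time: 35.83
tool_pos: [0.5399, 0.2645, 0.2484]
ee_rot: [-3.141, 0.0, 1.406]
wrist_force: [-0.5, 0.5, -0.3]
width: 0.0004
finger_force: 0.0
```

Emit:
{"name": "drive_tool", "arguments": {"series": [[0.0, [0, 0, 0.03], [0, 0, -0.174]], [0.0, [0, 0, 0.06], [0, 0, -0.174]], [0.0, [0, 0, 0.06], [0, 0, -0.174]]]}}

```text
time: 36.2
tool_pos: [0.5385, 0.2627, 0.1857]
ee_rot: [-3.135, 0.002, 1.571]
wrist_force: [-0.9, -0.2, -0.2]
width: 0.0008
finger_force: 0.0
```

Run:
```python
from h import *
rel([.54,.263,.125],np.pi/2)
```

```text
shift m [0.0004 0.0019 0.0607] turn rad [-0.0066  0.002   0.0007]
```

Emit:
{"name": "drive_tool", "arguments": {"series": [[0.0, [0, 0, 0.04], [0, 0, 0]], [0.0, [0, 0, 0.06], [0, 0, 0]], [0.0, [0, 0, 0.06], [0, 0, 0]], [0.0, [0, 0.015, 0.06], [0, 0, 0]], [0.0, [0, 0.03, 0.06], [0, 0, 0]]]}}

```text
time: 36.83
tool_pos: [0.5719, 0.2635, 0.1329]
ee_rot: [3.137, -0.002, 1.571]
wrist_force: [-2.2, -0.1, 1.9]
width: 0.0005
finger_force: 1.2
```

Emit:
{"name": "drive_tool", "arguments": {"series": [[0.0, [0, 0.012, 0], [0, 0, 0]], [0.0, [0, 0.024, 0], [0, 0, 0]], [0.0, [0, 0.036, 0], [0, 0, 0]], [0.0, [0, 0.046, 0], [0, 0, 0]], [0.0, [0, 0.056, 0], [0, 0, 0]]]}}

```text
time: 37.45
tool_pos: [0.6267, 0.263, 0.1301]
ee_rot: [3.141, -0.001, 1.571]
wrist_force: [-1.0, 0.6, -1.7]
width: 0.0002
finger_force: 0.5
```

Emit:
{"name": "drive_tool", "arguments": {"series": [[0.0, [0, 0.006, 0], [0, 0, 0]], [0.0, [0, 0.01, 0], [0, 0, 0]], [0.0, [0, 0.01, 0], [0, 0, 0]]]}}

```text
time: 37.83
tool_pos: [0.6366, 0.2629, 0.1306]
ee_rot: [3.139, -0.001, 1.571]
wrist_force: [-0.8, 0.4, -0.3]
width: 0.0008
finger_force: 0.0
```

Emit:
{"name": "drive_tool", "arguments": {"series": [[0.0, [0, 0.004, 0], [0, 0, 0]], [0.0, [0, 0.007, 0], [0, 0, 0]], [0.0, [0, 0.007, 0], [0, 0, 0]]]}}

```text
time: 38.2
tool_pos: [0.6424, 0.2631, 0.1306]
ee_rot: [-3.141, -0.001, 1.571]
wrist_force: [-4.1, -0.4, 0.8]
width: 0.0003
finger_force: 2.2
```

```bash
cat > ball.py <<'E'
from h import *
P0=np.array([.667,.264,.116]);b=[]
for n in('side','scene'):
    a=imaging.snapshot(n);m=(a.max(2)<45).astype(np.uint8);u,v=proj(n,P0).round().astype(int)
    w=cv2.morphologyEx(m[v-14:v+14,u-14:u+14],cv2.MORPH_OPEN,np.ones((3,3),np.uint8));ys,xs=np.nonzero(w)
    print(n,len(xs)); 
    if len(xs): b.append((n,xs.mean()+u-14,ys.mean()+v-14))
print('ball',tri(b) if len(b)==2 else b, robot.get_obs()['wrist_force'])
E
python3 ball.py
```

```text
side 86
scene 48
ball (array([0.67094191, 0.2525684 , 0.12406346]), [np.float64(0.0025891402706315634), np.float64(0.0025891402706316835)]) [-5.30580171  0.13199613  1.00496259]
```

Emit:
{"name": "drive_tool", "arguments": {"series": [[0.0, [0, 0.002, 0], [0, 0, 0]], [0.0, [0, 0.002, 0], [0, 0, 0]]]}}

```text
time: 38.55
tool_pos: [0.6427, 0.2631, 0.1306]
ee_rot: [-3.137, -0.0, 1.572]
wrist_force: [-8.4, -1.2, 3.6]
width: 0.0004
finger_force: 4.7
```

Emit:
{"name": "drive_tool", "arguments": {"series": [[0.0, [0, -0.03, 0], [0, 0, 0]], [0.0, [0, -0.06, -0.03], [0, 0, 0]], [0.0, [0, -0.1, -0.09], [0, 0, 0]], [0.0, [0, -0.15, -0.11], [0, 0, 0]], [0.0, [0, -0.15, -0.11], [0, 0, 0]]]}}

```text
time: 39.17
tool_pos: [0.495, 0.2639, 0.2461]
ee_rot: [3.129, -0.005, 1.573]
wrist_force: [1.3, -0.2, 0.7]
width: 0.0007
finger_force: 0.0
```

```bash
python3 ball.py
python3 - <<'E'
from h import *
c=imaging.get_calibration('scene');im=imaging.snapshot('scene')
for P in([.6345,.148],[.6398,-.072]):print(bar(im,c,P,.098,'scene',r=18))
a=np.load('s9.npy').astype(int);d=np.abs(im.astype(int)-a).max(2)[270:340,80:180];print('rest diff',(d>60).mean())
E
```

```text
side 69
scene 43
ball (array([0.66883422, 0.26322791, 0.11155971]), [np.float64(0.0009786203256041352), np.float64(0.000978620325604043)]) [ 0.76836922  0.53014922 -0.0214468 ]
(0.6375, 0.1459, 31.3, 44.1, 13.4)
(0.6422, -0.0755, -17.4, 45.9, 14.0)
rest diff 0.10485714285714286
```

```bash
python3 -c "
from bench import robot
print(robot.close_job())"
```

```text
the job is handed in; nothing more can be done
None
```

The job is handed in: both spent cartridges stand on the rest about 5 mm upslope of the plate's marked centre, close to midway between its edges. The two new cartridges that were there are twisted to the stop in the two end sockets, and the switch is fully over. One late camera check read the near cartridge's bar about 5° off its earlier locked reading; I put that down to shadow, since nothing had touched it, and did not recheck.

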